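Fit and log an exhibit's number tile

ROBOT

A 7-joint arm with a two-finger parallel gripper is mounted at the origin on the work surface. World frame = base frame: x ahead of the robot, y to its left, z up, the work surface at z = 0. Lengths are in m, angles in rad, forces in N, time in s.
With the tool pointing down it reaches from about 0.4 to 0.85 m from the base axis. Payload 4.5 kg.
Tool frame: the origin (TCP) lies midway between the tips of the shut fingers; the grasp point (between the pads) lies 19 mm behind it (r.pinch_z is the z of the grasp point in the tool frame, in m); z points along the fingers, y is the line along which they close (so a half turn about z gives the same grasp; the last joint's range is limited). The gripper opens to 88 mm and grips with 3 to 60 N. Pads are 18 mm wide; open, the fingers measure 123 mm over their backs; the gripper's body (75 mm by 187 mm) begins 45 mm behind the grasp point.
Start: joints at [-1.291, 0.689, -0.195, 1.565, 0.157, 0.902, -0.215], TCP at [0.152, 0.606, 0.202] pointing down, gripper open.
Joint ranges: [-3.01, 3.01], [-0.46, 2.08], [-1.47, 1.51], [0.13, 2.56], [-1, 4.14], [0.04, 2.09], [-2.66, 2.66]. Speed limits (rad/s): [2.57, 2.57, 3.14, 3.14, 3.14, 3.14, 3.14].

INTERFACE

Orientations are given as a unit quaternion [x, y, z, w].
In Python, from rig import read_state, vision, r gives the robot as it stands.
- The arm moves only by the tool drive_tool, never from a script. Its argument "targets" is a list of rows, each an object of numbers: "tx", "ty", "tz": the shift along the world's x, y, z normalised to -1 to 1, where 1 is 50 cm; "wx", "wy", "wz": the turn, a rotation vector about the world's x, y, z normalised to -1 to 1, where 1 is 0.12 rad. A call has 1 to 5 rows; each row shifts and turns the commanded pose from where the row before left it; what a row does not reach is not made up. A row lasts 1/12 s, in which the tool goes at most 41.7 mm and 7.16 degrees, less where a joint would pass 70% of its speed; a pose out of reach is approached as far as the arm can. A call with a number of a shift or a turn outside -1 to 1 is refused whole. A call with a gripper value outside its range is refused whole. "jaw" is the closure, from -1 (fully open) to 1 (shut), set as the call begins (left out, the last holds). The fingers move at their own pace and stop on an object; "newtons" is the grip in N (left out, the last holds). Time passes only in rows, so rows that do not move let the fingers close. It gives the time, the measured TCP pose, the force, the opening and the grip force at its end, in the units of the state.
- read_state(): the state, without advancing time (a new reading comes with each control period).
- vision.get_image(name): name is "scene" or "top" or "wrist"; returns the picture (384x512x3 uint8, red, green, blue); there is no depth.
- vision.calibration(name): a dict with "vertical_fov" (degrees; the focal length in pixels is half the picture's height over the tangent of half this angle, whatever the lens; pixels are square), "cx", "cy" (the principal point, pixels), "k1" (the pictures are not rectified: a ray, as slopes to the right and down, at radius r is drawn at 1 + k1 r^2 times it, then the intrinsics apply), "world_to_cam" (4x4, takes a point from world to camera coordinates). Camera axes: x right, y up, looking along -z (the intrinsics and any distortion apply to the point x, -y, -z); pixel columns grow to the right and rows downward; lengths in m; the calibration is good to about 2 mm. A picture is of the moment at which its call begins: read the wrist's pose just before it. calibration takes no time and is no camera call; for the wrist camera it gives the pose at the moment of the call.
- r.sign_off(): hands the job in; it is judged then, once.
The state is a dict: "t": time; "joints": joint angles; "qvel": joint speeds; "joint_efforts": joint torques, N m; "position": TCP position; "ee_rot": TCP orientation; "wrist_force": force on the tool from outside, world axes, zero at the start; "moment": the same for the moment, N m; "opening": opening from 0.0 (shut) to 1.0 (fully open); "gripper_force": force on a finger pad.
Only numpy, scipy, OpenCV 4.12 (cv2) and the standard library are available. Lean on these libraries where they do the work, as an engineer would, in place of code of your own. Each camera call takes 0.05 s, during which the arm holds its last target. There are 200 camera calls.

TASK

Lay the red tile with the bar code, label up, between the corner guides of the grey caption base and push it down until it sits level and fully home on the base. Then take the yellow reader and hold it steady for a good second about 8 cm above the tile, its window pointing straight down at the middle of the bar code, and stand it back upright in its tray. Leave the plain blue tile and everything else where they are.

Things in the scene. Friction and masses are not known exactly. Their poses are not given: they have to be found in the camera images.
- tile: red rectangular tile, 110 (its x) x 60 (its y) x 10 mm thick, about 90 g, lying flat on the desk at the start; white label with black bars on its upper face. Origin: centre of its underside; z up out of the label. It fits either way round (half a turn is the same)
- label (a point): centre of the bar-code label on the red tile's upper face, 10 mm above the tile's origin
- base: grey caption base fixed to the desk, 160 (its x) x 110 (its y) mm, deck 22 mm high. Four aluminium corner guides, 10 mm above the deck plus flared lips to 15 mm, enclose 116 (x) x 66 (y) mm; the middle 88 mm of the long sides is open for fingers. Four white 12 mm studs (see seat). Origin: centre of the underside
- seat (a point): centre of the deck, 22 mm above the base's origin; the tile's origin when fully home. Round it, at x = +-38, y = +-18 mm, the studs stand 3 to 8 mm out of the deck, each differently, so the tile first rests high and askew; each stud slides down stiffly (2.5 N), stays where pushed and sinks flush into the deck
- reader: hand-held label reader standing upright in its tray: black head 50 (its x) x 42 (its y) x 40 mm high at the bottom, above it a yellow grip 40 (x) x 30 (y) mm from 40 to 117 mm height; about 160 g. Origin: centre of its underside, which is the red window; it looks along its own -z
- dock: grey open tray fixed to the desk, 76 (its x) x 66 (its y) x 12 mm high, walls and floor 5 mm thick, in which the reader stands (inside 66 x 56 mm). Origin: centre of its underside
- spare_tile: plain blue tile of the same size as the red one, no label; leave it alone. Origin: centre of its underside
- mug: blue mug, 80 mm across, 92 mm high, on the desk; bystander. Origin: centre of its underside
- brush: dusting brush lying on the desk near the robot; bystander. Origin: underside
- jar: small amber jar, 48 mm across, 55 mm high; bystander. Origin: centre of its underside

How it is judged:
By the outcome, as a careful person would: the job done as asked, in the order asked, and still so for the second after the job is handed in, with the robot touching nothing.
It also fails if it takes over 72 s, if anything falls off the work surface, if the arm or the gripper's body presses on something with over 40 N, if the wrist force passes 120 N, or if a joint passes its speed limit or range.

## Working session

There is one attempt and no reset: what is moved stays moved. The work goes in short steps, Python scripts to look and compute and a tool call to move; the robot and the scene stay as the last step left them, time stands still between calls to the robot, and variables do not carry over. Pictures are saved under pics/ and viewed, at most 10 in all, crops included, and the job is handed in when it is done.

Besides the shell and the picture viewer there is one more tool, called after "Call:" as name(argument=value, ...) on one line, values as JSON. drive_tool: Moves the arm, as the interface text tells. Its arguments: {"type":"object","properties":{"targets":{"type":"array","items":{"type":"object","properties":{"tx":{"type":"number"},"ty":{"type":"number"},"tz":{"type":"number"},"wx":{"type":"number"},"wy":{"type":"number"},"wz":{"type":"number"}}}},"jaw":{"type":"number"},"newtons":{"type":"number"}},"required":["targets"]}

```bash
ls; mkdir -p pics; cat > h.py <<'E'
import numpy as np, cv2
from rig import read_state, vision, r
def snap(n,f):
    im=vision.get_image(n); cv2.imwrite('pics/'+f,im[:,:,::-1]); return im
def K(c):
    f=192/np.tan(np.radians(c['vertical_fov'])/2); return f
def ray(c,u,v):
    f=K(c); d=np.array([(u-c['cx'])/f,(v-c['cy'])/f]); s=d.copy()
    for _ in range(30): s=d/(1+c['k1']*(s@s))
    M=np.array(c['world_to_cam']); R=M[:3,:3]; o=-R.T@M[:3,3]
    return o,R.T@np.array([s[0],-s[1],-1])
def at(c,u,v,z):
    o,d=ray(c,u,v); return o+d*(z-o[2])/d[2]
def proj(c,p):
    M=np.array(c['world_to_cam']); q=M[:3,:3]@np.array(p)+M[:3,3]; s=np.array([q[0],-q[1]])/-q[2]
    return s*(1+c['k1']*(s@s))*K(c)+np.array([c['cx'],c['cy']])
E
python3 - <<'E'
from h import *
a=snap('top','top.png');b=snap('scene','scene.png')
cv2.imwrite('pics/top2.png',cv2.resize(a[:,:,::-1],(800,600),interpolation=cv2.INTER_CUBIC))
for n in('top','scene'):
    print(n,vision.calibration(n))
s=read_state();print(s);print(r.pinch_z)
E
```

```text
pics
top {'vertical_fov': 56.35807698803569, 'cx': 255.1140165911074, 'cy': 187.88499152620363, 'k1': 0.037298837994285766, 'world_to_cam': array([[-0.0489314 , -0.99879386, -0.00406665,  0.01787099],
       [ 0.97042384, -0.0485044 ,  0.23648447, -0.59113487],
       [-0.23639649,  0.00762514,  0.97162676, -0.85693232],
       [ 0.        ,  0.        ,  0.        ,  1.        ]])}
scene {'vertical_fov': 48.92720216400984, 'cx': 264.5977392549405, 'cy': 193.52212809505804, 'k1': -0.12283012311181753, 'world_to_cam': array([[-0.76712711,  0.64126924,  0.01702219,  0.46996927],
       [-0.46221133, -0.57093767,  0.67852108,  0.24179516],
       [ 0.44483331,  0.51264407,  0.73438368, -1.23765318],
       [ 0.        ,  0.        ,  0.        ,  1.        ]])}
{'t': 0.1, 'joints': array([-1.2912029 ,  0.68988125, -0.19450822,  1.56624851,  0.15733053,
        0.90250586, -0.21507753]), 'qvel': array([ 0.00103699, -0.00207268,  0.0003495 , -0.00252456,  0.0011345 ,
        0.00059178,  0.00043535]), 'joint_efforts': array([-3.09796626e-03, -5.28494239e+01, -1.27163362e+00, -1.53835112e+01,
       -5.25878894e-02,  1.94666318e-03,  3.15281557e-05]), 'position': array([0.15198726, 0.60558542, 0.2009995 ]), 'ee_rot': array([ 1.22533150e-01,  9.92464078e-01, -8.24608756e-04, -2.38077081e-05]), 'wrist_force': array([ 0.07279622,  0.23160615, -0.53708106]), 'moment': array([ 0.03202501, -0.03160648,  0.00346203]), 'gripper_force': 0.0, 'opening': 0.9973170597437435}
-0.0187
```

View pics/top2.png

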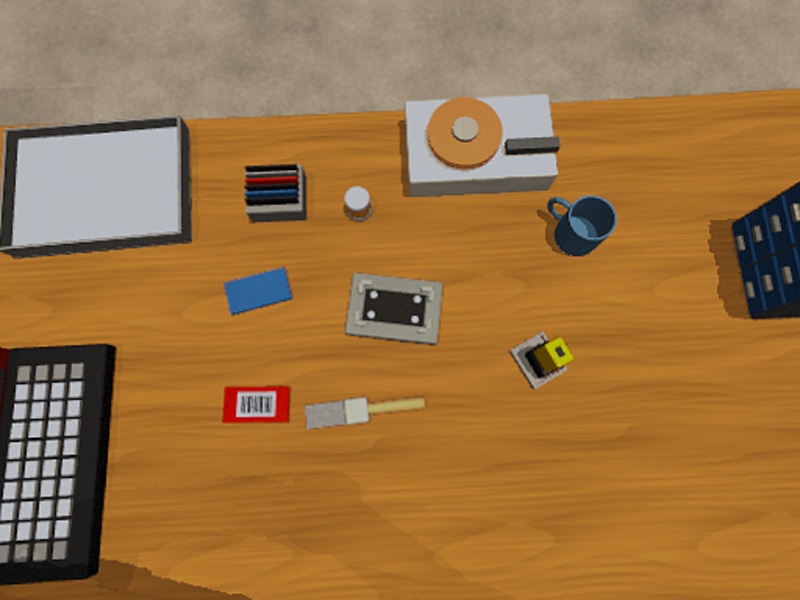

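View pics/scene.png

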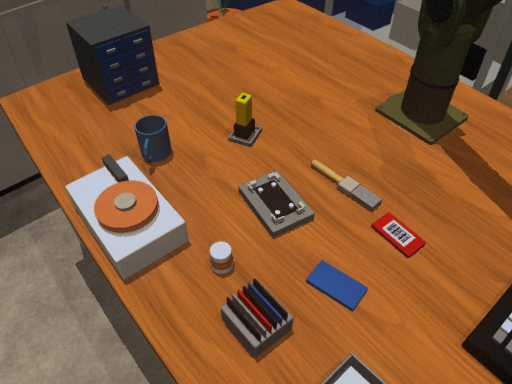

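The top view (800x600) shows the red tile near (256,404), the base near (394,308), the reader and its tray near (545,358), and the brush right beside the tile. I'll enlarge these.

```bash
python3 - <<'E'
from h import *
a=cv2.imread('pics/top.png')
def crop(x,y,w,h,s): return cv2.resize(a[y:y+h,x:x+w],None,fx=s,fy=s,interpolation=cv2.INTER_CUBIC)
A=crop(136,240,66,36,6) # tile  396x216
B=crop(216,170,72,54,6) # base 432x324
C=crop(320,208,54,45,6) # dock
o=np.zeros((600,800,3),np.uint8)
o[0:216,0:396]=A;o[0:270,400:724]=C;o[272:596,0:432]=B
cv2.imwrite('pics/crops.png',o)
E
```

```text
(no output)
```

View pics/crops.png

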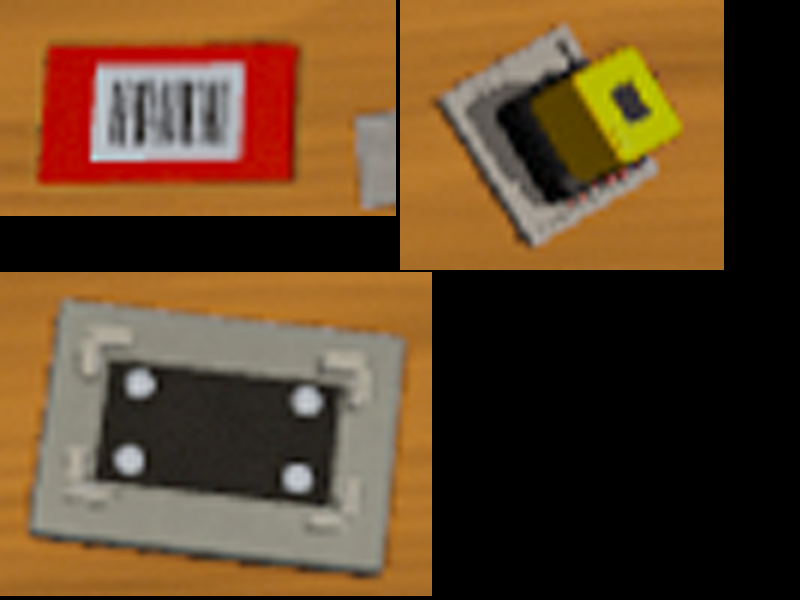

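```bash
python3 - <<'E'
from h import *
c=vision.calibration('top')
def pts(L,ox,oy,cx,cy,z): return np.array([at(c,cx+(x-ox-2.5)/6,cy+(y-oy-2.5)/6,z)[:2] for x,y in L])
def rep(n,P):
    e=[P[(i+1)%4]-P[i] for i in range(4)]
    print(n,P.mean(0).round(4),[round(float(np.linalg.norm(v))*1e3,1) for v in e],[round(float(np.degrees(np.arctan2(v[1],v[0]))),1) for v in e])
rep('tile',pts([(49,45),(298,45),(294,182),(38,182)],0,0,136,240,.01))
rep('base',pts([(64,298),(405,338),(380,572),(32,533)],0,272,216,170,.022))
rep('studs',pts([(140,383),(307,402),(298,478),(129,460)],0,272,216,170,.0275))
rep('dock',pts([(566,27),(440,100),(533,243),(657,165)],400,0,320,208,.012))
rep('rtop',pts([(632,47),(575,78),(628,163),(684,125)],400,0,320,208,.117))
s=read_state()
from scipy.spatial.transform import Rotation as R
print(R.from_quat(s['ee_rot']).as_matrix().round(3))
# brush and spare clearances
print(at(c,(306)/1.5625,404/1.5625,.01),at(c,425/1.5625,403/1.5625,.01))
E
```

```text
tile [0.4274 0.2371] [109.6, 58.9, 111.0, 58.8] [-93.0, 178.3, 87.0, -3.0]
base [ 0.5795 -0.0028] [157.4, 108.5, 156.3, 109.9] [-99.8, 170.2, 80.7, -9.2]
studs [ 0.5797 -0.0022] [76.0, 35.2, 76.2, 35.8] [-99.5, 170.2, 81.0, -10.1]
dock [ 0.4787 -0.2444] [66.9, 73.5, 66.2, 71.7] [116.8, -152.0, -61.6, 27.5]
rtop [ 0.4774 -0.2514] [26.6, 38.6, 27.6, 36.2] [115.3, -153.9, -59.7, 27.6]
[[-0.97   0.243 -0.   ]
 [ 0.243  0.97  -0.002]
 [-0.    -0.002 -1.   ]]
[0.42262615 0.15340153 0.01      ] [ 0.41425633 -0.04697777  0.01      ]
```

Measured: tile at (0.427, 0.237) with its long axis at 87°, base at (0.580, -0.0025) at 80.4°, and reader at about (0.478, -0.247) at 28°. Next I'll move above the tile.

Call:
drive_tool(targets=[{"tx": 0.0366,"ty": -0.0491,"wz": -0.765},{"tx": 0.0366,"ty": -0.0491,"wz": -0.765},{"tx": 0.0366,"ty": -0.0491,"wz": -0.765},{"tx": 0.0366,"ty": -0.0491,"wz": -0.765},{"tx": 0.0366,"ty": -0.0491,"wz": -0.765}], jaw=-1)

```text
invalid input at $.targets[0]: expected keys tx, ty, tz, wx, wy, wz
```

Call:
drive_tool(targets=[{"tx": 0.0366,"ty": -0.0491,"wz": -0.765},{"tx": 0.0366,"ty": -0.0491,"wz": -0.765},{"tx": 0.0366,"ty": -0.0491,"wz": -0.765},{"tx": 0.0366,"ty": -0.0491,"wz": -0.765},{"tx": 0.0366,"ty": -0.0491,"wz": -0.765}])

```text
invalid input at $.targets[0]: expected keys tx, ty, tz, wx, wy, wz
```

Call:
drive_tool(targets=[{"tx": 0.0366,"ty": -0.0491,"wz": -0.765},{"tx": 0.0366,"ty": -0.0491,"wz": -0.765},{"tx": 0.0366,"ty": -0.0491,"wz": -0.765},{"tx": 0.0366,"ty": -0.0491,"wz": -0.765},{"tx": 0.0366,"ty": -0.0491,"wz": -0.765}])

```text
invalid input at $.targets[0]: expected keys tx, ty, tz, wx, wy, wz
```

```bash
cat >> h.py <<'E'
from scipy.spatial.transform import Rotation as R
def st():
    s=read_state();m=R.from_quat(s['ee_rot']).as_matrix()
    print('t',round(s['t'],2),'pos',s['position'].round(4),'yaw_y',np.degrees(np.arctan2(m[1,1],m[0,1])).round(2),'z',m[:,2].round(4),'F',s['wrist_force'].round(2),'op',round(s['opening'],3),'q',np.round(s['joints'],2)); return s
E
python3 - <<'E'
from h import *
s=st();c=vision.calibration('wrist');a=snap('wrist','w1.png');print(c)
hs=cv2.cvtColor(a,cv2.COLOR_RGB2HSV)
m=(((hs[...,0]<6)|(hs[...,0]>174))&(hs[...,1]>170)&(hs[...,2]>90)).astype(np.uint8)
C=max(cv2.findContours(m,0,2)[0],key=cv2.contourArea)
P=np.array([at(c,u,v,.01)[:2] for u,v in C[:,0].astype(float)])
rc=cv2.minAreaRect((P*1e4).astype(np.float32));print(rc)
E
```

```text
t 0.1 pos [0.152  0.6056 0.201 ] yaw_y 75.92 z [-2.0e-04 -1.6e-03 -1.0e+00] F [ 0.07  0.23 -0.54] op 0.997 q [-1.29  0.69 -0.19  1.57  0.16  0.9  -0.22]
{'vertical_fov': 66.99279105017175, 'cx': 258.8626270317508, 'cy': 185.91104512180632, 'k1': -0.031579950772132305, 'world_to_cam': array([[ 0.24211905,  0.97024581, -0.00119722, -0.62316113],
       [-0.92282713,  0.22990461, -0.30908569,  0.04465677],
       [-0.29961384,  0.07594036,  0.95103344, -0.39059926],
       [ 0.        ,  0.        ,  0.        ,  1.        ]])}
((3086.91015625, 7730.4970703125), (1937.8890380859375, 2585.460205078125), 0.13730905950069427)
```

View pics/w1.png

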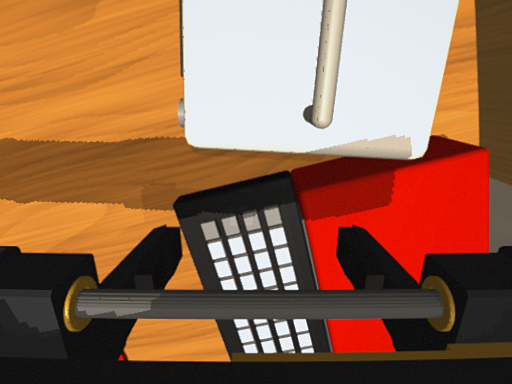

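The wrist image shows the keyboard and a red box, with the tile not in view yet. Every key has to be given in each row, so I'll resend the move.

Call:
drive_tool(targets=[{"tx": 0.0366,"ty": -0.0491,"tz": 0,"wx": 0,"wy": 0,"wz": -0.765},{"tx": 0.0366,"ty": -0.0491,"tz": 0,"wx": 0,"wy": 0,"wz": -0.765},{"tx": 0.0366,"ty": -0.0491,"tz": 0,"wx": 0,"wy": 0,"wz": -0.765},{"tx": 0.0366,"ty": -0.0491,"tz": 0,"wx": 0,"wy": 0,"wz": -0.765},{"tx": 0.0366,"ty": -0.0491,"tz": 0,"wx": 0,"wy": 0,"wz": -0.765}], jaw=-1)

```text
t: 0.57
position: [0.2441, 0.4821, 0.2016]
ee_rot: [0.347, 0.938, -0.0, 0.0]
wrist_force: [0.8, 0.9, 0.5]
opening: 0.998
gripper_force: 0.0
```

Call:
drive_tool(targets=[{"tx": 0.0366,"ty": -0.0491,"tz": 0,"wx": 0,"wy": 0,"wz": -0.765},{"tx": 0.0366,"ty": -0.0491,"tz": 0,"wx": 0,"wy": 0,"wz": -0.765},{"tx": 0.0366,"ty": -0.0491,"tz": 0,"wx": 0,"wy": 0,"wz": -0.765},{"tx": 0.0366,"ty": -0.0491,"tz": 0,"wx": 0,"wy": 0,"wz": -0.765},{"tx": 0.0366,"ty": -0.0491,"tz": 0,"wx": 0,"wy": 0,"wz": -0.765}])

```text
t: 0.98
position: [0.3356, 0.3594, 0.2017]
ee_rot: [0.551, 0.834, -0.0, -0.0]
wrist_force: [-0.1, -0.1, 0.3]
opening: 0.998
gripper_force: 0.0
```

Call:
drive_tool(targets=[{"tx": 0.0366,"ty": -0.0491,"tz": 0,"wx": 0,"wy": 0,"wz": -0.765},{"tx": 0.0366,"ty": -0.0491,"tz": 0,"wx": 0,"wy": 0,"wz": -0.765},{"tx": 0.0366,"ty": -0.0491,"tz": 0,"wx": 0,"wy": 0,"wz": -0.765},{"tx": 0.0366,"ty": -0.0491,"tz": 0,"wx": 0,"wy": 0,"wz": -0.765},{"tx": 0.0366,"ty": -0.0491,"tz": 0,"wx": 0,"wy": 0,"wz": -0.765}])

```text
t: 1.4
position: [0.4271, 0.2367, 0.2017]
ee_rot: [0.727, 0.687, -0.0, -0.0]
wrist_force: [0.2, -0.1, -0.1]
opening: 0.998
gripper_force: 0.0
```

Call:
drive_tool(targets=[{"tx": 0,"ty": 0,"tz": 0,"wx": 0,"wy": 0,"wz": 0},{"tx": 0,"ty": 0,"tz": 0,"wx": 0,"wy": 0,"wz": 0}])

```text
t: 1.57
position: [0.4274, 0.2363, 0.2017]
ee_rot: [0.726, 0.687, -0.0, 0.0]
wrist_force: [-0.4, 0.4, -0.0]
opening: 1.001
gripper_force: 0.0
```

```bash
python3 - <<'E'
from h import *
s=st();c=vision.calibration('wrist');a=snap('wrist','w2.png')
hs=cv2.cvtColor(a,cv2.COLOR_RGB2HSV)
m=(((hs[...,0]<6)|(hs[...,0]>174))&(hs[...,1]>170)&(hs[...,2]>90)).astype(np.uint8)
C=max(cv2.findContours(m,0,2)[0],key=cv2.contourArea)
P=np.array([at(c,u,v,.01)[:2] for u,v in C[:,0].astype(float)])
print(cv2.boundingRect(C),cv2.minAreaRect((P*1e4).astype(np.float32)))
E
```

```text
t 1.57 pos [0.4274 0.2363 0.2017] yaw_y -3.18 z [ 3.e-04 -7.e-04 -1.e+00] F [-0.44  0.37 -0.04] op 1.001 q [-0.7   0.52  0.15  1.98 -0.12  0.65 -0.52]
(235, 112, 47, 82) ((4279.76611328125, 2371.35009765625), (1083.04443359375, 584.579833984375), 87.37932586669922)
```

View pics/w2.png

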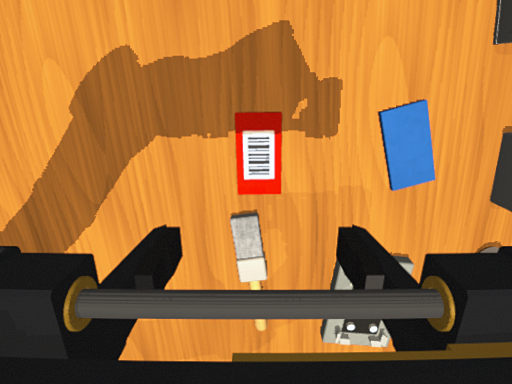

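The tile is at (258,153) in the wrist view and measures (0.428, 0.237), which agrees with the top camera. Now I'll descend and grasp.

Call:
drive_tool(targets=[{"tx": 0.0006,"ty": 0.0008,"tz": -0.06,"wx": 0,"wy": 0,"wz": 0.04},{"tx": 0,"ty": 0,"tz": -0.07,"wx": 0,"wy": 0,"wz": 0},{"tx": 0,"ty": 0,"tz": -0.07,"wx": 0,"wy": 0,"wz": 0},{"tx": 0,"ty": 0,"tz": -0.07,"wx": 0,"wy": 0,"wz": 0},{"tx": 0,"ty": 0,"tz": -0.06,"wx": 0,"wy": 0,"wz": 0}])

```text
t: 2.03
position: [0.4252, 0.2404, 0.0348]
ee_rot: [0.722, 0.692, -0.0, -0.001]
wrist_force: [0.1, 0.8, 0.3]
opening: 1.001
gripper_force: 0.0
```

Call:
drive_tool(targets=[{"tx": 0,"ty": 0,"tz": -0.03,"wx": 0,"wy": 0,"wz": 0},{"tx": 0,"ty": 0,"tz": -0.02,"wx": 0,"wy": 0,"wz": 0},{"tx": 0,"ty": 0,"tz": -0.01,"wx": 0,"wy": 0,"wz": 0},{"tx": 0,"ty": 0,"tz": -0.006,"wx": 0,"wy": 0,"wz": 0},{"tx": 0,"ty": 0,"tz": 0,"wx": 0,"wy": 0,"wz": 0}])

```text
t: 2.45
position: [0.4269, 0.2392, 0.004]
ee_rot: [0.723, 0.691, 0.0, -0.0]
wrist_force: [0.3, -0.0, 0.0]
opening: 0.998
gripper_force: 0.0
```

Call:
drive_tool(targets=[{"tx": 0,"ty": 0,"tz": 0,"wx": 0,"wy": 0,"wz": 0},{"tx": 0,"ty": 0,"tz": 0,"wx": 0,"wy": 0,"wz": 0},{"tx": 0,"ty": 0,"tz": 0,"wx": 0,"wy": 0,"wz": 0},{"tx": 0,"ty": 0,"tz": 0,"wx": 0,"wy": 0,"wz": 0},{"tx": 0,"ty": 0,"tz": 0,"wx": 0,"wy": 0,"wz": 0}], jaw=1, newtons=30)

```text
t: 2.87
position: [0.4271, 0.2385, 0.0041]
ee_rot: [0.724, 0.69, 0.0, 0.0]
wrist_force: [-0.3, 0.8, 0.5]
opening: 0.649
gripper_force: 0.0
```

Call:
drive_tool(targets=[{"tx": 0,"ty": 0,"tz": 0,"wx": 0,"wy": 0,"wz": 0},{"tx": 0,"ty": 0,"tz": 0,"wx": 0,"wy": 0,"wz": 0},{"tx": 0,"ty": 0,"tz": 0,"wx": 0,"wy": 0,"wz": 0}])

```text
t: 3.12
position: [0.4269, 0.2384, 0.0038]
ee_rot: [0.724, 0.69, 0.0, 0.0]
wrist_force: [1.0, -0.0, -0.4]
opening: 0.42
gripper_force: 0.0
```

Call:
drive_tool(targets=[{"tx": 0,"ty": 0,"tz": 0.02,"wx": 0,"wy": 0,"wz": 0},{"tx": 0,"ty": 0,"tz": 0.04,"wx": 0,"wy": 0,"wz": 0},{"tx": 0,"ty": 0,"tz": 0.05,"wx": 0,"wy": 0,"wz": 0},{"tx": 0,"ty": 0,"tz": 0.06,"wx": 0,"wy": 0,"wz": 0},{"tx": 0,"ty": 0,"tz": 0.05,"wx": 0,"wy": 0,"wz": 0}])

```text
t: 3.53
position: [0.4267, 0.2383, 0.1158]
ee_rot: [0.724, 0.69, 0.0, -0.0]
wrist_force: [0.8, 0.8, -0.3]
opening: 0.044
gripper_force: 0.0
```

```bash
python3 - <<'E'
from h import *
s=st()
E
```

```text
t 3.53 pos [0.4267 0.2383 0.1158] yaw_y -2.72 z [ 3.e-04  3.e-04 -1.e+00] F [ 0.84  0.76 -0.27] op 0.044 q [-0.67  0.66  0.11  2.06 -0.16  0.42 -0.49]
```

The grasp missed: the jaws shut empty. I'll look before trying again.

```bash
python3 - <<'E'
from h import *
s=st();a=snap('scene','s2.png');c=vision.calibration('wrist');b=snap('wrist','w3.png')
M=np.array(c['world_to_cam']);print(proj(c,s['position']), proj(vision.calibration('scene'),s['position']))
o=np.zeros((384,800,3),np.uint8)
o[:,:400]=cv2.resize(a[60:252,250:450],(400,384),interpolation=cv2.INTER_CUBIC)[:,:,::-1]
o[:,400:]=cv2.resize(b,(400,384))[:,:,::-1]
cv2.imwrite('pics/c3.png',o)
E
```

```text
t 3.53 pos [0.4267 0.2383 0.1158] yaw_y -2.72 z [ 3.e-04  3.e-04 -1.e+00] F [ 0.84  0.76 -0.27] op 0.044 q [-0.67  0.66  0.11  2.06 -0.16  0.42 -0.49]
[253.99169614 212.44420329] [411.59371807 199.88201839]
```

View pics/c3.png

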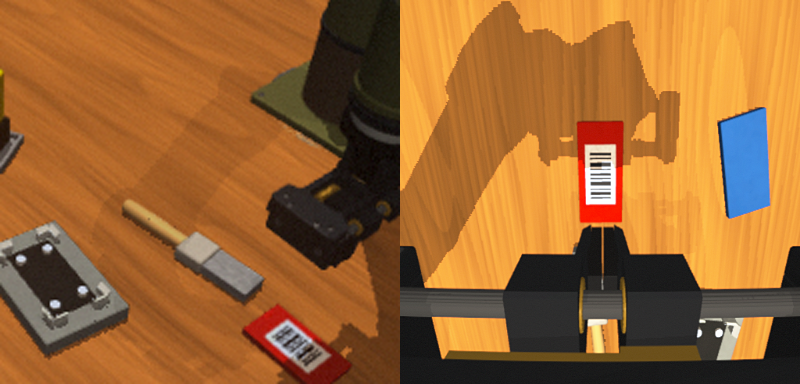

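```bash
python3 - <<'E'
from h import *
s=st();c=vision.calibration('wrist')
Rm=R.from_quat(s['ee_rot']).as_matrix();p=s['position']
M=np.array(c['world_to_cam']);o=-M[:3,:3].T@M[:3,3];print('cam in tool',Rm.T@(o-p))
for x in(0,.009,-.009):
  for z in(0,-.01,-.02,-.03): print(x,z,proj(c,p+Rm@[x,0,z]).round(0),proj(c,p+Rm@[x,.044,z]).round(0))
a=cv2.imread('pics/w2.png');b=cv2.imread('pics/w3.png')
cv2.imwrite('pics/c4.png',np.hstack([cv2.resize(x[190:300,u:u+190],(399,231)) for x,u in((a,160),(b,160))]))
E
```

```text
t 3.63 pos [0.429  0.2395 0.1176] yaw_y -2.73 z [ 0.0063  0.0039 -1.    ] F [ 0.59  0.28 -1.13] op 0.009 q [-0.67  0.66  0.11  2.06 -0.16  0.42 -0.49]
cam in tool [ 0.07886653  0.00091339 -0.183536  ]
0 0 [257. 213.] [321. 213.]
0 -0.01 [257. 219.] [324. 219.]
0 -0.02 [257. 226.] [328. 226.]
0 -0.03 [257. 233.] [332. 233.]
0.009 0 [257. 201.] [322. 201.]
0.009 -0.01 [257. 206.] [325. 206.]
0.009 -0.02 [257. 212.] [329. 212.]
0.009 -0.03 [257. 219.] [333. 219.]
-0.009 0 [257. 225.] [320. 225.]
-0.009 -0.01 [257. 231.] [323. 231.]
-0.009 -0.02 [257. 239.] [327. 239.]
-0.009 -0.03 [257. 247.] [331. 247.]
```

View pics/c4.png

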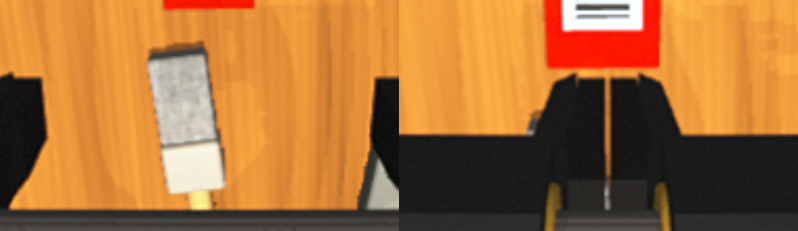

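The fingers look shorter than the reported TCP suggests. I'll lower the shut fingers gently onto the tile to find where the tips really are.

Call:
drive_tool(targets=[{"tx": 0,"ty": 0,"tz": -0.04,"wx": 0,"wy": 0,"wz": 0},{"tx": 0,"ty": 0,"tz": -0.05,"wx": 0,"wy": 0,"wz": 0},{"tx": 0,"ty": 0,"tz": -0.05,"wx": 0,"wy": 0,"wz": 0},{"tx": 0,"ty": 0,"tz": -0.03,"wx": 0,"wy": 0,"wz": 0},{"tx": 0,"ty": 0,"tz": 0,"wx": 0,"wy": 0,"wz": 0}])

```text
t: 4.05
position: [0.4247, 0.2373, 0.0261]
ee_rot: [0.724, 0.69, -0.003, -0.001]
wrist_force: [-0.1, 0.4, -0.0]
opening: 0.005
gripper_force: 0.0
```

Call:
drive_tool(targets=[{"tx": 0,"ty": 0,"tz": -0.01,"wx": 0,"wy": 0,"wz": 0},{"tx": 0,"ty": 0,"tz": -0.01,"wx": 0,"wy": 0,"wz": 0},{"tx": 0,"ty": 0,"tz": -0.006,"wx": 0,"wy": 0,"wz": 0},{"tx": 0,"ty": 0,"tz": 0,"wx": 0,"wy": 0,"wz": 0}])

```text
t: 4.38
position: [0.427, 0.2385, 0.0158]
ee_rot: [0.724, 0.69, 0.0, 0.0]
wrist_force: [-0.2, 0.4, -0.5]
opening: 0.009
gripper_force: 0.0
```

```bash
python3 - <<'E'
from h import *
s=st();c=vision.calibration('wrist');a=snap('wrist','w4.png');d=snap('scene','s4.png')
hs=cv2.cvtColor(a,cv2.COLOR_RGB2HSV)
m=(((hs[...,0]<6)|(hs[...,0]>174))&(hs[...,1]>170)&(hs[...,2]>90)).astype(np.uint8)
C=max(cv2.findContours(m,0,2)[0],key=cv2.contourArea)
P=np.array([at(c,u,v,.01)[:2] for u,v in C[:,0].astype(float)])
print(cv2.boundingRect(C),cv2.minAreaRect((P*1e4).astype(np.float32)))
print(proj(vision.calibration('scene'),s['position']))
o=np.zeros((400,800,3),np.uint8)
o[:,:400]=cv2.resize(a[130:290,180:340],(400,400))[:,:,::-1]
o[:,400:]=cv2.resize(d[120:270,320:470],(400,400),interpolation=cv2.INTER_CUBIC)[:,:,::-1]
cv2.imwrite('pics/c5.png',o)
E
```

```text
t 4.38 pos [0.427  0.2385 0.0158] yaw_y -2.7 z [ 4.e-04  2.e-04 -1.e+00] F [-0.19  0.44 -0.51] op 0.009 q [-0.63  0.85  0.04  2.11 -0.18  0.18 -0.47]
(214, 134, 90, 121) ((4283.52001953125, 2470.104736328125), (888.3701782226562, 590.168701171875), 87.45343780517578)
[399.25051374 230.40776733]
```

Call:
drive_tool(targets=[{"tx": 0,"ty": 0,"tz": -0.008,"wx": 0,"wy": 0,"wz": 0},{"tx": 0,"ty": 0,"tz": 0,"wx": 0,"wy": 0,"wz": 0}])

```text
t: 4.65
position: [0.4269, 0.2385, 0.0117]
ee_rot: [0.724, 0.69, 0.0, 0.0]
wrist_force: [0.4, -0.2, 0.4]
opening: 0.006
gripper_force: 0.0
```

Call:
drive_tool(targets=[{"tx": 0,"ty": 0,"tz": -0.008,"wx": 0,"wy": 0,"wz": 0},{"tx": 0,"ty": 0,"tz": 0,"wx": 0,"wy": 0,"wz": 0}])

```text
t: 4.82
position: [0.4267, 0.2383, 0.0073]
ee_rot: [0.724, 0.69, -0.0, -0.0]
wrist_force: [-0.4, -0.3, -0.2]
opening: 0.006
gripper_force: 0.0
```

View pics/c5.png

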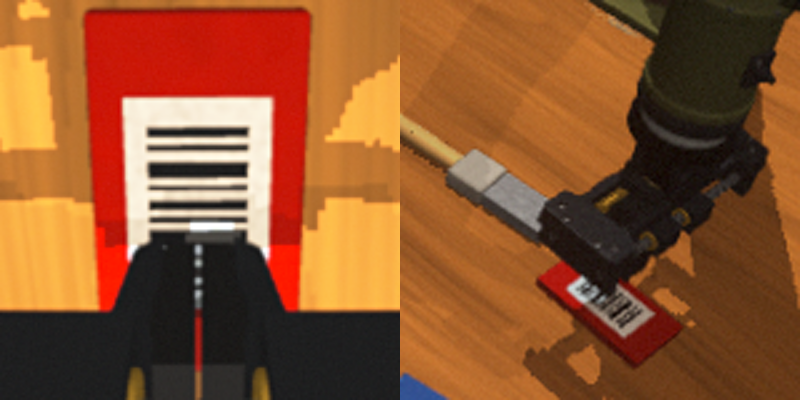

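The fingertips still hover above the label, so I'll keep probing down.

Call:
drive_tool(targets=[{"tx": 0,"ty": 0,"tz": -0.008,"wx": 0,"wy": 0,"wz": 0},{"tx": 0,"ty": 0,"tz": 0,"wx": 0,"wy": 0,"wz": 0}])

```text
t: 4.98
position: [0.4266, 0.2383, 0.0032]
ee_rot: [0.724, 0.69, -0.0, -0.0]
wrist_force: [-0.3, 0.3, -0.6]
opening: 0.004
gripper_force: 0.0
```

Call:
drive_tool(targets=[{"tx": 0,"ty": 0,"tz": -0.008,"wx": 0,"wy": 0,"wz": 0},{"tx": 0,"ty": 0,"tz": 0,"wx": 0,"wy": 0,"wz": 0}])

```text
t: 5.15
position: [0.4266, 0.2383, -0.0008]
ee_rot: [0.724, 0.69, -0.0, -0.0]
wrist_force: [-0.4, -0.4, -0.3]
opening: 0.007
gripper_force: 0.0
```

Call:
drive_tool(targets=[{"tx": 0,"ty": 0,"tz": -0.006,"wx": 0,"wy": 0,"wz": 0},{"tx": 0,"ty": 0,"tz": 0,"wx": 0,"wy": 0,"wz": 0}])

```text
t: 5.32
position: [0.4267, 0.2383, -0.0037]
ee_rot: [0.724, 0.69, -0.0, -0.0]
wrist_force: [-0.3, 0.5, -0.5]
opening: 0.002
gripper_force: 0.0
```

Call:
drive_tool(targets=[{"tx": 0,"ty": 0,"tz": -0.006,"wx": 0,"wy": 0,"wz": 0},{"tx": 0,"ty": 0,"tz": 0,"wx": 0,"wy": 0,"wz": 0}])

```text
t: 5.48
position: [0.4267, 0.2383, -0.0066]
ee_rot: [0.724, 0.69, -0.0, -0.0]
wrist_force: [0.7, -0.5, -0.3]
opening: 0.009
gripper_force: 0.0
```

Call:
drive_tool(targets=[{"tx": 0,"ty": 0,"tz": -0.004,"wx": 0,"wy": 0,"wz": 0},{"tx": 0,"ty": 0,"tz": 0,"wx": 0,"wy": 0,"wz": 0}])

```text
t: 5.65
position: [0.4268, 0.2384, -0.0085]
ee_rot: [0.724, 0.69, -0.0, -0.0]
wrist_force: [-0.6, -0.0, 0.2]
opening: 0.008
gripper_force: 0.0
```

Call:
drive_tool(targets=[{"tx": 0,"ty": 0,"tz": -0.004,"wx": 0,"wy": 0,"wz": 0},{"tx": 0,"ty": 0,"tz": 0,"wx": 0,"wy": 0,"wz": 0}])

```text
t: 5.82
position: [0.4268, 0.2383, -0.0105]
ee_rot: [0.724, 0.69, -0.0, -0.0]
wrist_force: [-0.4, -0.0, 0.9]
opening: 0.002
gripper_force: 0.0
```

Call:
drive_tool(targets=[{"tx": 0,"ty": 0,"tz": -0.004,"wx": 0,"wy": 0,"wz": 0},{"tx": 0,"ty": 0,"tz": 0,"wx": 0,"wy": 0,"wz": 0}])

```text
t: 5.98
position: [0.4268, 0.2384, -0.0125]
ee_rot: [0.724, 0.69, -0.0, -0.0]
wrist_force: [-0.2, -0.1, -0.1]
opening: 0.005
gripper_force: 0.0
```

Call:
drive_tool(targets=[{"tx": 0,"ty": 0,"tz": -0.004,"wx": 0,"wy": 0,"wz": 0},{"tx": 0,"ty": 0,"tz": 0,"wx": 0,"wy": 0,"wz": 0}])

```text
t: 6.15
position: [0.4268, 0.2384, -0.0145]
ee_rot: [0.724, 0.69, -0.0, -0.0]
wrist_force: [0.8, -0.4, 0.4]
opening: 0.004
gripper_force: 0.0
```

Call:
drive_tool(targets=[{"tx": 0,"ty": 0,"tz": -0.004,"wx": 0,"wy": 0,"wz": 0},{"tx": 0,"ty": 0,"tz": 0,"wx": 0,"wy": 0,"wz": 0}])

```text
t: 6.32
position: [0.4268, 0.2383, -0.0165]
ee_rot: [0.724, 0.69, -0.0, -0.0]
wrist_force: [-0.7, 0.4, 0.5]
opening: 0.004
gripper_force: 0.0
```

Call:
drive_tool(targets=[{"tx": 0,"ty": 0,"tz": -0.004,"wx": 0,"wy": 0,"wz": 0},{"tx": 0,"ty": 0,"tz": 0,"wx": 0,"wy": 0,"wz": 0}])

```text
t: 6.48
position: [0.4268, 0.2384, -0.0185]
ee_rot: [0.724, 0.69, -0.0, -0.0]
wrist_force: [0.0, 0.6, 0.6]
opening: 0.006
gripper_force: 0.0
```

Call:
drive_tool(targets=[{"tx": 0,"ty": 0,"tz": -0.004,"wx": 0,"wy": 0,"wz": 0},{"tx": 0,"ty": 0,"tz": 0,"wx": 0,"wy": 0,"wz": 0}])

```text
t: 6.65
position: [0.4268, 0.2383, -0.0205]
ee_rot: [0.724, 0.69, -0.0, 0.0]
wrist_force: [-0.3, -1.0, 0.1]
opening: 0.004
gripper_force: 0.0
```

Call:
drive_tool(targets=[{"tx": 0,"ty": 0,"tz": -0.004,"wx": 0,"wy": 0,"wz": 0},{"tx": 0,"ty": 0,"tz": 0,"wx": 0,"wy": 0,"wz": 0}])

```text
t: 6.82
position: [0.4268, 0.2383, -0.0225]
ee_rot: [0.724, 0.69, -0.0, -0.0]
wrist_force: [0.1, 0.0, -0.2]
opening: 0.002
gripper_force: 0.0
```

```bash
python3 - <<'E'
from h import *
s=st();c=vision.calibration('wrist');a=snap('wrist','w6.png')
for z in (.01,): print(proj(c,[.4268,.2384,.01]))
g=cv2.cvtColor(a,cv2.COLOR_RGB2GRAY); print(g[190:250:3,245],g[190:250:3,270])
E
```

```text
t 6.82 pos [ 0.4268  0.2383 -0.0225] yaw_y -2.71 z [-2.e-04 -1.e-04 -1.e+00] F [ 0.09  0.03 -0.19] op 0.002 q [-0.62  0.93  0.02  2.11 -0.18  0.1  -0.47]
[257.05572652 234.96776828]
[243 246 245 253  27 143 246  46 250 179  30  21 158  27  30  28  26  26
  28  27] [243 246 248 253  28 135 232  65 245 140  30  20 209  24  30  26  29  29
  30  28]
```

Call:
drive_tool(targets=[{"tx": 0,"ty": 0,"tz": -0.004,"wx": 0,"wy": 0,"wz": 0},{"tx": 0,"ty": 0,"tz": 0,"wx": 0,"wy": 0,"wz": 0}])

```text
t: 7.03
position: [0.4268, 0.2384, -0.0245]
ee_rot: [0.724, 0.69, -0.0, -0.0]
wrist_force: [0.3, -0.5, 0.2]
opening: 0.0
gripper_force: 0.0
```

Call:
drive_tool(targets=[{"tx": 0,"ty": 0,"tz": -0.003,"wx": 0,"wy": 0,"wz": 0},{"tx": 0,"ty": 0,"tz": 0,"wx": 0,"wy": 0,"wz": 0}])

```text
t: 7.2
position: [0.4268, 0.2384, -0.026]
ee_rot: [0.724, 0.69, -0.0, 0.0]
wrist_force: [0.1, 0.2, 0.8]
opening: 0.004
gripper_force: 0.0
```

Call:
drive_tool(targets=[{"tx": 0,"ty": 0,"tz": -0.003,"wx": 0,"wy": 0,"wz": 0},{"tx": 0,"ty": 0,"tz": 0,"wx": 0,"wy": 0,"wz": 0}])

```text
t: 7.37
position: [0.4269, 0.2384, -0.0265]
ee_rot: [0.724, 0.69, 0.0, 0.0]
wrist_force: [-0.1, 0.5, 9.5]
opening: 0.004
gripper_force: 4.3
```

Contact came at TCP z = -0.0262 on the 10 mm tile, so the real tips are 36 mm behind the reported TCP. I'll use that offset from here on. Next: back off, open, descend and grasp.

Call:
drive_tool(targets=[{"tx": 0,"ty": 0,"tz": 0.02,"wx": 0,"wy": 0,"wz": 0},{"tx": 0.002,"ty": -0.0025,"tz": 0.03,"wx": 0,"wy": 0,"wz": 0},{"tx": 0,"ty": 0,"tz": 0,"wx": 0,"wy": 0,"wz": 0},{"tx": 0,"ty": 0,"tz": 0,"wx": 0,"wy": 0,"wz": 0},{"tx": 0,"ty": 0,"tz": 0,"wx": 0,"wy": 0,"wz": 0}], jaw=-1)

```text
t: 7.78
position: [0.4279, 0.2373, -0.0023]
ee_rot: [0.724, 0.69, 0.0, 0.0]
wrist_force: [0.2, 0.1, -0.1]
opening: 0.355
gripper_force: 0.0
```

Call:
drive_tool(targets=[{"tx": 0,"ty": 0,"tz": 0,"wx": 0,"wy": 0,"wz": 0},{"tx": 0,"ty": 0,"tz": 0,"wx": 0,"wy": 0,"wz": 0},{"tx": 0,"ty": 0,"tz": 0,"wx": 0,"wy": 0,"wz": 0},{"tx": 0,"ty": 0,"tz": 0,"wx": 0,"wy": 0,"wz": 0},{"tx": 0,"ty": 0,"tz": 0,"wx": 0,"wy": 0,"wz": 0}])

```text
t: 8.2
position: [0.4277, 0.2371, -0.0025]
ee_rot: [0.724, 0.69, -0.0, -0.0]
wrist_force: [-0.9, 0.5, 0.2]
opening: 0.738
gripper_force: 0.0
```

Call:
drive_tool(targets=[{"tx": 0,"ty": 0,"tz": 0,"wx": 0,"wy": 0,"wz": 0},{"tx": 0,"ty": 0,"tz": 0,"wx": 0,"wy": 0,"wz": 0},{"tx": 0,"ty": 0,"tz": 0,"wx": 0,"wy": 0,"wz": 0}])

```text
t: 8.45
position: [0.4278, 0.2372, -0.0023]
ee_rot: [0.724, 0.69, 0.0, 0.0]
wrist_force: [-0.4, -0.5, 0.7]
opening: 0.964
gripper_force: 0.0
```

Target TCP z is -0.033, which is 31 mm down.

Call:
drive_tool(targets=[{"tx": 0,"ty": 0,"tz": -0.016,"wx": 0,"wy": 0,"wz": 0},{"tx": 0,"ty": 0,"tz": -0.02,"wx": 0,"wy": 0,"wz": 0},{"tx": 0,"ty": 0,"tz": -0.016,"wx": 0,"wy": 0,"wz": 0},{"tx": 0,"ty": 0,"tz": -0.009,"wx": 0,"wy": 0,"wz": 0},{"tx": 0,"ty": 0,"tz": 0,"wx": 0,"wy": 0,"wz": 0}])

```text
t: 8.87
position: [0.427, 0.2367, -0.0342]
ee_rot: [0.724, 0.69, -0.001, -0.0]
wrist_force: [-0.1, -0.4, 0.8]
opening: 0.994
gripper_force: 0.0
```

Call:
drive_tool(targets=[{"tx": 0,"ty": 0,"tz": 0,"wx": 0,"wy": 0,"wz": 0},{"tx": 0,"ty": 0,"tz": 0,"wx": 0,"wy": 0,"wz": 0},{"tx": 0,"ty": 0,"tz": 0,"wx": 0,"wy": 0,"wz": 0},{"tx": 0,"ty": 0,"tz": 0,"wx": 0,"wy": 0,"wz": 0},{"tx": 0,"ty": 0,"tz": 0,"wx": 0,"wy": 0,"wz": 0}], jaw=1, newtons=30)

```text
t: 9.28
position: [0.428, 0.2372, -0.0324]
ee_rot: [0.724, 0.69, 0.0, 0.0]
wrist_force: [-0.4, -0.9, 0.6]
opening: 0.672
gripper_force: 30.0
```

Call:
drive_tool(targets=[{"tx": 0,"ty": 0,"tz": 0,"wx": 0,"wy": 0,"wz": 0},{"tx": 0,"ty": 0,"tz": 0,"wx": 0,"wy": 0,"wz": 0},{"tx": 0,"ty": 0,"tz": 0,"wx": 0,"wy": 0,"wz": 0}])

```text
t: 9.53
position: [0.428, 0.2372, -0.0325]
ee_rot: [0.724, 0.69, 0.0, 0.0]
wrist_force: [0.3, -0.0, 3.9]
opening: 0.673
gripper_force: 30.0
```

The tile is gripped at 59 mm. Next I'll lift it and carry it over the base.

Call:
drive_tool(targets=[{"tx": 0,"ty": 0,"tz": 0.03,"wx": 0,"wy": 0,"wz": 0},{"tx": 0,"ty": 0,"tz": 0.05,"wx": 0,"wy": 0,"wz": 0},{"tx": 0,"ty": 0,"tz": 0.05,"wx": 0,"wy": 0,"wz": 0},{"tx": 0.0337,"ty": -0.0533,"tz": 0.03,"wx": 0,"wy": 0,"wz": -0.111},{"tx": 0.0337,"ty": -0.0533,"tz": 0.005,"wx": 0,"wy": 0,"wz": -0.111}])

```text
t: 9.95
position: [0.4624, 0.186, 0.0521]
ee_rot: [0.731, 0.682, 0.002, 0.0]
wrist_force: [0.8, 0.1, -1.4]
opening: 0.672
gripper_force: 30.0
```

Call:
drive_tool(targets=[{"tx": 0.0337,"ty": -0.0533,"tz": 0,"wx": 0,"wy": 0,"wz": -0.111},{"tx": 0.0337,"ty": -0.0533,"tz": 0,"wx": 0,"wy": 0,"wz": -0.111},{"tx": 0.0337,"ty": -0.0533,"tz": 0,"wx": 0,"wy": 0,"wz": -0.111},{"tx": 0.0337,"ty": -0.0533,"tz": 0,"wx": 0,"wy": 0,"wz": -0.111},{"tx": 0.0337,"ty": -0.0533,"tz": 0,"wx": 0,"wy": 0,"wz": -0.111}])

```text
t: 10.37
position: [0.5461, 0.049, 0.0496]
ee_rot: [0.755, 0.655, -0.0, -0.0]
wrist_force: [0.1, 0.3, -0.9]
opening: 0.667
gripper_force: 30.0
```

Call:
drive_tool(targets=[{"tx": 0.0337,"ty": -0.0533,"tz": 0,"wx": 0,"wy": 0,"wz": -0.111},{"tx": 0.0337,"ty": -0.0533,"tz": 0,"wx": 0,"wy": 0,"wz": -0.111},{"tx": 0,"ty": 0,"tz": 0,"wx": 0,"wy": 0,"wz": 0},{"tx": 0,"ty": 0,"tz": 0,"wx": 0,"wy": 0,"wz": 0},{"tx": 0,"ty": 0,"tz": 0,"wx": 0,"wy": 0,"wz": 0}])

```text
t: 10.78
position: [0.5786, -0.002, 0.0494]
ee_rot: [0.764, 0.646, -0.0, -0.001]
wrist_force: [-0.3, 1.1, -1.0]
opening: 0.673
gripper_force: 30.0
```

```bash
python3 - <<'E'
from h import *
s=st();c=vision.calibration('wrist');a=snap('wrist','w7.png');d=snap('top','t7.png')
hs=cv2.cvtColor(a,cv2.COLOR_RGB2HSV)
m=(((hs[...,0]<6)|(hs[...,0]>174))&(hs[...,1]>170)&(hs[...,2]>90)).astype(np.uint8)
C=max(cv2.findContours(m,0,2)[0],key=cv2.contourArea)
P=np.array([at(c,u,v,s['position'][2]+.036+.007)[:2] for u,v in C[:,0].astype(float)])
print(cv2.boundingRect(C),cv2.minAreaRect((P*1e4).astype(np.float32)))
o=np.zeros((400,800,3),np.uint8)
o[:,:500]=cv2.resize(a[80:280,130:380],(500,400))[:,:,::-1]
o[:,500:]=cv2.resize(d[160:240,220:280],(300,400),interpolation=cv2.INTER_CUBIC)[:,:,::-1]
cv2.imwrite('pics/c7.png',o)
E
```

```text
t 10.78 pos [ 0.5786 -0.002   0.0494] yaw_y -9.55 z [-1.4e-03  8.0e-04 -1.0e+00] F [-0.26  1.07 -0.96] op 0.673 q [-0.09  0.85  0.03  1.83 -0.06  0.47 -0.19]
(199, 143, 120, 147) ((5819.77294921875, 106.76812744140625), (846.297607421875, 593.9343872070312), 80.56588745117188)
```

View pics/c7.png

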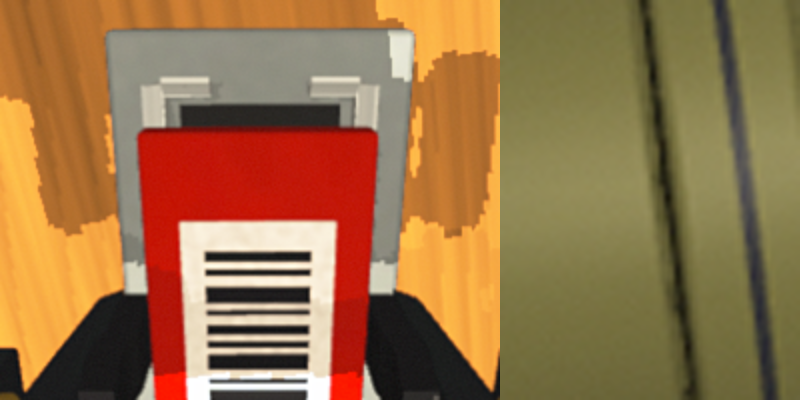

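The wrist crop shows the tile's far edge at (200.5–318, 145.5) and the base's far edge at (183.5–336.5, 95.5). I'll compare the two numerically.

```bash
python3 - <<'E'
from h import *
c=vision.calibration('wrist');s=st()
for n,L,z,h in(('tile',[(200.5,145.5),(318,145.5)],.0919,.055),('base',[(183.5,95.7),(336.5,95)],.022,.08),('guide outer',[(200.5,122.5),(319,122.5)],.035,None),('guide notch',[(211,119),(310,119)],.035,None)):
    P=np.array([at(c,*q,z)[:2] for q in L]);d=P[1]-P[0];a=np.arctan2(d[1],d[0])
    print(n,P.mean(0).round(4),np.linalg.norm(d).round(4),np.degrees(a).round(2), (P.mean(0)-(h or 0)*np.array([-np.sin(a),np.cos(a)])).round(4) if h else '')
E
```

```text
t 10.88 pos [ 0.5785 -0.0008  0.0495] yaw_y -9.43 z [-0.0014  0.0012 -1.    ] F [ 0.37 -0.21 -0.38] op 0.673 q [-0.1   0.85  0.03  1.83 -0.06  0.47 -0.19]
tile [0.5887 0.0523] 0.0576 -9.35 [ 0.5798 -0.002 ]
base [0.5929 0.0749] 0.1068 -9.11 [ 0.5803 -0.004 ]
guide outer [0.59   0.0578] 0.0796 -9.36 
guide notch [0.5908 0.0599] 0.0663 -9.36
```

Call:
drive_tool(targets=[{"tx": 0.001,"ty": -0.003,"tz": -0.02,"wx": 0,"wy": 0,"wz": 0},{"tx": 0,"ty": 0,"tz": -0.03,"wx": 0,"wy": 0,"wz": 0},{"tx": 0,"ty": 0,"tz": -0.025,"wx": 0,"wy": 0,"wz": 0},{"tx": 0,"ty": 0,"tz": -0.01,"wx": 0,"wy": 0,"wz": 0},{"tx": 0,"ty": 0,"tz": 0,"wx": 0,"wy": 0,"wz": 0}])

```text
t: 11.3
position: [0.5784, -0.0036, 0.0054]
ee_rot: [0.763, 0.646, -0.001, -0.001]
wrist_force: [-0.3, 0.2, 0.6]
opening: 0.672
gripper_force: 30.0
```

Call:
drive_tool(targets=[{"tx": 0,"ty": 0,"tz": 0,"wx": 0,"wy": 0,"wz": 0},{"tx": 0,"ty": 0,"tz": -0.006,"wx": 0,"wy": 0,"wz": 0},{"tx": 0,"ty": 0,"tz": -0.006,"wx": 0,"wy": 0,"wz": 0},{"tx": 0,"ty": 0,"tz": 0,"wx": 0,"wy": 0,"wz": 0}])

```text
t: 11.63
position: [0.58, -0.0042, 0.0011]
ee_rot: [0.764, 0.646, 0.0, 0.0]
wrist_force: [0.2, -0.4, -0.4]
opening: 0.678
gripper_force: 30.0
```

```bash
python3 - <<'E'
from h import *
s=st();print(s['moment'])
E
```

```text
t 11.63 pos [ 0.58   -0.0042  0.0011] yaw_y -9.57 z [ 1.e-04  0.e+00 -1.e+00] F [ 0.16 -0.41 -0.4 ] op 0.678 q [-0.09  0.93  0.03  1.84 -0.06  0.38 -0.19]
[-0.06233612  0.12340323 -0.0458638 ]
```

Call:
drive_tool(targets=[{"tx": 0,"ty": 0.0015,"tz": -0.006,"wx": 0,"wy": 0,"wz": 0},{"tx": 0,"ty": 0,"tz": -0.004,"wx": 0,"wy": 0,"wz": 0},{"tx": 0,"ty": 0,"tz": 0,"wx": 0,"wy": 0,"wz": 0}], jaw=1, newtons=50)

```text
t: 11.88
position: [0.5801, -0.0033, -0.0039]
ee_rot: [0.764, 0.646, 0.0, 0.0]
wrist_force: [0.0, -0.1, -0.2]
opening: 0.668
gripper_force: 50.0
```

Call:
drive_tool(targets=[{"tx": 0,"ty": 0,"tz": -0.004,"wx": 0,"wy": 0,"wz": 0},{"tx": 0,"ty": 0,"tz": -0.004,"wx": 0,"wy": 0,"wz": 0},{"tx": 0,"ty": 0,"tz": 0,"wx": 0,"wy": 0,"wz": 0}])

```text
t: 12.13
position: [0.5801, -0.0034, -0.0073]
ee_rot: [0.764, 0.646, 0.0, 0.0]
wrist_force: [-0.5, -1.1, 3.1]
opening: 0.673
gripper_force: 50.0
```

Call:
drive_tool(targets=[{"tx": 0,"ty": 0,"tz": -0.003,"wx": 0,"wy": 0,"wz": 0},{"tx": 0,"ty": 0,"tz": -0.002,"wx": 0,"wy": 0,"wz": 0},{"tx": 0,"ty": 0,"tz": 0,"wx": 0,"wy": 0,"wz": 0}])

```text
t: 12.38
position: [0.5802, -0.0033, -0.0095]
ee_rot: [0.764, 0.646, 0.0, 0.0]
wrist_force: [-0.5, -0.4, 6.8]
opening: 0.669
gripper_force: 50.0
```

Call:
drive_tool(targets=[{"tx": 0,"ty": 0,"tz": -0.002,"wx": 0,"wy": 0,"wz": 0},{"tx": 0,"ty": 0,"tz": -0.002,"wx": 0,"wy": 0,"wz": 0},{"tx": 0,"ty": 0,"tz": 0,"wx": 0,"wy": 0,"wz": 0}])

```text
t: 12.63
position: [0.5802, -0.0033, -0.0105]
ee_rot: [0.764, 0.646, 0.0, 0.0]
wrist_force: [-4.2, 0.7, 15.7]
opening: 0.668
gripper_force: 50.0
```

Call:
drive_tool(targets=[{"tx": 0,"ty": 0,"tz": -0.002,"wx": 0,"wy": 0,"wz": 0},{"tx": 0,"ty": 0,"tz": -0.002,"wx": 0,"wy": 0,"wz": 0},{"tx": 0,"ty": 0,"tz": 0,"wx": 0,"wy": 0,"wz": 0}])

```text
t: 12.88
position: [0.5802, -0.0034, -0.0106]
ee_rot: [0.764, 0.646, 0.001, 0.0]
wrist_force: [-7.0, 1.5, 32.0]
opening: 0.669
gripper_force: 50.0
```

It hit a hard stop at the expected home height. Next I'll release, then press from above with shut fingers.

Call:
drive_tool(targets=[{"tx": 0,"ty": 0,"tz": 0.005,"wx": 0,"wy": 0,"wz": 0},{"tx": 0,"ty": 0,"tz": 0,"wx": 0,"wy": 0,"wz": 0}])

```text
t: 13.05
position: [0.5807, -0.0035, -0.0105]
ee_rot: [0.764, 0.646, 0.001, 0.001]
wrist_force: [-2.0, 2.0, 15.6]
opening: 0.67
gripper_force: 50.0
```

Call:
drive_tool(targets=[{"tx": 0,"ty": 0,"tz": 0,"wx": 0,"wy": 0,"wz": 0},{"tx": 0,"ty": 0,"tz": 0,"wx": 0,"wy": 0,"wz": 0},{"tx": 0,"ty": 0,"tz": 0,"wx": 0,"wy": 0,"wz": 0},{"tx": 0,"ty": 0,"tz": 0,"wx": 0,"wy": 0,"wz": 0}], jaw=-1)

```text
t: 13.38
position: [0.5798, -0.0035, -0.0123]
ee_rot: [0.764, 0.646, -0.0, -0.0]
wrist_force: [-0.6, -0.7, 0.2]
opening: 0.95
gripper_force: 0.0
```

Call:
drive_tool(targets=[{"tx": 0,"ty": 0,"tz": 0.02,"wx": 0,"wy": 0,"wz": 0},{"tx": 0,"ty": 0,"tz": 0.03,"wx": 0,"wy": 0,"wz": 0},{"tx": 0,"ty": 0,"tz": 0.03,"wx": 0,"wy": 0,"wz": 0},{"tx": 0,"ty": 0,"tz": 0,"wx": 0,"wy": 0,"wz": 0}])

```text
t: 13.72
position: [0.582, -0.0036, 0.0309]
ee_rot: [0.764, 0.646, 0.002, 0.001]
wrist_force: [0.6, 0.9, -0.1]
opening: 1.0
gripper_force: 0.0
```

Call:
drive_tool(targets=[{"tx": 0,"ty": 0,"tz": 0,"wx": 0,"wy": 0,"wz": 0},{"tx": 0,"ty": 0,"tz": 0,"wx": 0,"wy": 0,"wz": 0},{"tx": 0,"ty": 0,"tz": 0,"wx": 0,"wy": 0,"wz": 0},{"tx": 0,"ty": 0,"tz": 0,"wx": 0,"wy": 0,"wz": 0},{"tx": 0,"ty": 0,"tz": 0,"wx": 0,"wy": 0,"wz": 0}], jaw=1, newtons=20)

```text
t: 14.13
position: [0.5795, -0.0035, 0.0276]
ee_rot: [0.764, 0.646, -0.0, -0.0]
wrist_force: [0.9, 0.0, 0.2]
opening: 0.646
gripper_force: 0.0
```

Call:
drive_tool(targets=[{"tx": 0,"ty": 0,"tz": 0,"wx": 0,"wy": 0,"wz": 0},{"tx": 0,"ty": 0,"tz": 0,"wx": 0,"wy": 0,"wz": 0},{"tx": 0,"ty": 0,"tz": 0,"wx": 0,"wy": 0,"wz": 0},{"tx": 0,"ty": 0,"tz": 0,"wx": 0,"wy": 0,"wz": 0},{"tx": 0,"ty": 0,"tz": 0,"wx": 0,"wy": 0,"wz": 0}])

```text
t: 14.55
position: [0.58, -0.0035, 0.0282]
ee_rot: [0.764, 0.646, 0.0, 0.0]
wrist_force: [-0.6, -0.2, 0.3]
opening: 0.266
gripper_force: 0.0
```

Call:
drive_tool(targets=[{"tx": 0.006,"ty": 0.037,"tz": 0,"wx": 0,"wy": 0,"wz": 0},{"tx": 0.006,"ty": 0.037,"tz": 0,"wx": 0,"wy": 0,"wz": 0},{"tx": 0,"ty": 0,"tz": -0.025,"wx": 0,"wy": 0,"wz": 0},{"tx": 0,"ty": 0,"tz": -0.025,"wx": 0,"wy": 0,"wz": 0},{"tx": 0,"ty": 0,"tz": -0.008,"wx": 0,"wy": 0,"wz": 0}])

```text
t: 14.97
position: [0.5843, 0.0325, -0.003]
ee_rot: [0.764, 0.646, -0.002, -0.001]
wrist_force: [0.5, -0.8, 0.2]
opening: 0.005
gripper_force: 0.0
```

Call:
drive_tool(targets=[{"tx": 0,"ty": 0,"tz": -0.003,"wx": 0,"wy": 0,"wz": 0},{"tx": 0,"ty": 0,"tz": -0.003,"wx": 0,"wy": 0,"wz": 0},{"tx": 0,"ty": 0,"tz": -0.003,"wx": 0,"wy": 0,"wz": 0},{"tx": 0,"ty": 0,"tz": 0,"wx": 0,"wy": 0,"wz": 0}])

```text
t: 15.3
position: [0.5854, 0.0319, -0.0045]
ee_rot: [0.764, 0.645, -0.001, 0.0]
wrist_force: [-2.1, -1.0, 5.0]
opening: 0.007
gripper_force: 2.7
```

Call:
drive_tool(targets=[{"tx": 0,"ty": 0,"tz": -0.003,"wx": 0,"wy": 0,"wz": 0},{"tx": 0,"ty": 0,"tz": -0.003,"wx": 0,"wy": 0,"wz": 0},{"tx": 0,"ty": 0,"tz": 0,"wx": 0,"wy": 0,"wz": 0}])

```text
t: 15.55
position: [0.5854, 0.0319, -0.0046]
ee_rot: [0.764, 0.645, -0.0, 0.0]
wrist_force: [-7.8, -0.6, 30.0]
opening: 0.004
gripper_force: 14.9
```

Call:
drive_tool(targets=[{"tx": 0,"ty": 0,"tz": 0.02,"wx": 0,"wy": 0,"wz": 0},{"tx": -0.006,"ty": -0.037,"tz": 0.012,"wx": 0,"wy": 0,"wz": 0},{"tx": -0.012,"ty": -0.06,"tz": 0,"wx": 0,"wy": 0,"wz": 0},{"tx": -0.006,"ty": -0.051,"tz": 0,"wx": 0,"wy": 0,"wz": 0},{"tx": 0,"ty": 0,"tz": 0,"wx": 0,"wy": 0,"wz": 0}])

```text
t: 15.97
position: [0.5729, -0.0497, 0.0084]
ee_rot: [0.767, 0.642, -0.002, 0.002]
wrist_force: [-0.5, -1.4, 0.2]
opening: 0.004
gripper_force: 0.0
```

Call:
drive_tool(targets=[{"tx": 0,"ty": 0,"tz": -0.02,"wx": 0,"wy": 0,"wz": 0},{"tx": 0,"ty": 0,"tz": -0.008,"wx": 0,"wy": 0,"wz": 0},{"tx": 0,"ty": 0,"tz": -0.003,"wx": 0,"wy": 0,"wz": 0},{"tx": 0,"ty": 0,"tz": -0.003,"wx": 0,"wy": 0,"wz": 0},{"tx": 0,"ty": 0,"tz": 0,"wx": 0,"wy": 0,"wz": 0}])

```text
t: 16.38
position: [0.5747, -0.0417, -0.0047]
ee_rot: [0.764, 0.645, 0.0, 0.002]
wrist_force: [-10.0, -3.4, 45.7]
opening: 0.006
gripper_force: 22.7
```

Both ends stop at the same height (-0.0046 and -0.0047), so the tile is home. On to the reader.

Call:
drive_tool(targets=[{"tx": 0,"ty": 0,"tz": 0.05,"wx": 0,"wy": 0,"wz": 0},{"tx": 0,"ty": 0,"tz": 0.07,"wx": 0,"wy": 0,"wz": 0},{"tx": 0,"ty": 0,"tz": 0.08,"wx": 0,"wy": 0,"wz": 0},{"tx": 0,"ty": 0,"tz": 0.08,"wx": 0,"wy": 0,"wz": 0},{"tx": 0,"ty": 0,"tz": 0.07,"wx": 0,"wy": 0,"wz": 0}])

```text
t: 16.8
position: [0.5743, -0.0384, 0.1675]
ee_rot: [0.763, 0.647, 0.001, -0.0]
wrist_force: [0.5, 0.6, 0.3]
opening: 0.004
gripper_force: 0.0
```

Call:
drive_tool(targets=[{"tx": -0.0194,"ty": -0.041,"tz": 0,"wx": 0,"wy": 0,"wz": -0.764},{"tx": -0.0194,"ty": -0.041,"tz": 0,"wx": 0,"wy": 0,"wz": -0.764},{"tx": -0.0194,"ty": -0.041,"tz": 0,"wx": 0,"wy": 0,"wz": -0.764},{"tx": -0.0194,"ty": -0.041,"tz": 0,"wx": 0,"wy": 0,"wz": -0.764},{"tx": -0.0194,"ty": -0.041,"tz": 0,"wx": 0,"wy": 0,"wz": -0.764}], jaw=-1)

```text
t: 17.22
position: [0.5255, -0.1418, 0.1651]
ee_rot: [0.891, 0.455, 0.0, -0.001]
wrist_force: [-0.3, 0.3, -0.9]
opening: 0.359
gripper_force: 0.0
```

Call:
drive_tool(targets=[{"tx": -0.0194,"ty": -0.041,"tz": 0,"wx": 0,"wy": 0,"wz": -0.764},{"tx": -0.0194,"ty": -0.041,"tz": 0,"wx": 0,"wy": 0,"wz": -0.764},{"tx": -0.0194,"ty": -0.041,"tz": 0,"wx": 0,"wy": 0,"wz": -0.764},{"tx": -0.0194,"ty": -0.041,"tz": 0,"wx": 0,"wy": 0,"wz": -0.764},{"tx": -0.0194,"ty": -0.041,"tz": 0,"wx": 0,"wy": 0,"wz": -0.764}])

```text
t: 17.63
position: [0.4773, -0.2446, 0.165]
ee_rot: [0.971, 0.24, -0.0, -0.001]
wrist_force: [0.5, 0.1, 0.1]
opening: 0.734
gripper_force: 0.0
```

Call:
drive_tool(targets=[{"tx": 0,"ty": 0,"tz": 0,"wx": 0,"wy": 0,"wz": 0},{"tx": 0,"ty": 0,"tz": 0,"wx": 0,"wy": 0,"wz": 0},{"tx": 0,"ty": 0,"tz": 0,"wx": 0,"wy": 0,"wz": 0}])

```text
t: 17.88
position: [0.478, -0.2433, 0.1652]
ee_rot: [0.97, 0.243, 0.0, -0.001]
wrist_force: [-0.8, 0.8, -0.4]
opening: 0.97
gripper_force: 0.0
```

```bash
python3 - <<'E'
from h import *
s=st();c=vision.calibration('wrist');b=snap('wrist','w8.png');a=snap('top','t8.png')
def det(im,c,mk,z):
    hs=cv2.cvtColor(im,cv2.COLOR_RGB2HSV);m=mk(hs).astype(np.uint8)
    C=max(cv2.findContours(m,0,1)[0],key=cv2.contourArea)
    P=np.array([at(c,u,v,z)[:2] for u,v in C[:,0].astype(float)])
    return cv2.boundingRect(C),cv2.minAreaRect((P*1e4).astype(np.float32))
yel=lambda h:(abs(h[...,0].astype(int)-28)<5)&(h[...,1]>180)&(h[...,2]>150)
red=lambda h:(((h[...,0]<6)|(h[...,0]>174))&(h[...,1]>170)&(h[...,2]>90))
print('reader wrist',det(b,c,yel,.122))
ct=vision.calibration('top')
m=a.copy(); print('tile top',det(a[:, 150:],{**ct,'cx':ct['cx']-150},red,.032))
old=cv2.imread('pics/top.png')[:,:,::-1].copy();print('reader top',det(old,ct,yel,.122))
o=np.zeros((600,800,3),np.uint8)
o[:300,:400]=cv2.resize(b,(400,300))[:,:,::-1]
o[300:,:400]=cv2.resize(a[165:228,210:294],(400,300),interpolation=cv2.INTER_CUBIC)[:,:,::-1]
d=snap('scene','s8.png');o[:300,400:]=cv2.resize(d[155:245,220:340],(400,300),interpolation=cv2.INTER_CUBIC)[:,:,::-1]
o[300:,400:]=cv2.resize(b[60:285,106:406],(400,300),interpolation=cv2.INTER_CUBIC)[:,:,::-1]
cv2.imwrite('pics/c8.png',o)
E
```

```text
t 17.88 pos [ 0.478  -0.2433  0.1652] yaw_y -61.87 z [-1.0e-04  1.6e-03 -1.0e+00] F [-0.76  0.76 -0.4 ] op 0.97 q [ 0.23  0.64  0.26  1.89 -0.26  0.65 -0.44]
reader wrist ((249, 201, 34, 20), ((4681.599609375, -2567.145263671875), (173.51486206054688, 278.41650390625), 28.216819763183594))
tile top ((81, 183, 43, 26), ((5800.9912109375, -20.9661865234375), (1091.6480712890625, 595.1920166015625), 80.41645050048828))
reader top ((349, 216, 18, 19), ((4764.76318359375, -2491.40234375), (386.1996765136719, 284.99969482421875), 24.677600860595703))
```

View pics/c8.png

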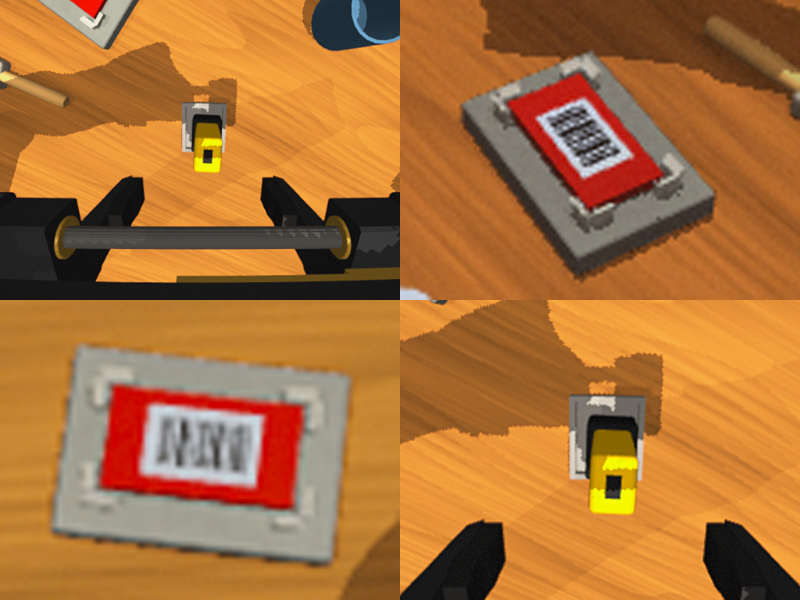

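The scene and top crops show the tile square and level inside the guides. In the wrist view the hole in the reader's top is at crop (613,487), which is pixel (266.0, 200.3).

```bash
python3 - <<'E'
from h import *
s=st();c=vision.calibration('wrist')
g=lambda x,y:at(c,106+(x-400)/1.3333-.1,60+(y-300)/1.3333-.1,.122)
print(g(613.5,487),[g(*p)[:2].round(4) for p in((592,459),(637,459),(635,513),(590,513))])
ct=vision.calibration('top')
print('top hole',at(ct,320+(630-400-2.5)/6,208+(103-2.5)/6,.122))
# dock at z .012 from crop: corners (569,395),(643,395) far edge; left bottom (569,478)
h=lambda x,y:at(c,106+(x-400)/1.3333,60+(y-300)/1.3333,.012)[:2].round(4)
print(h(569,395),h(644,395),h(569,480),h(644,480))
E
```

```text
t 18.03 pos [ 0.478  -0.2435  0.1654] yaw_y -61.88 z [ 2.0e-04  1.2e-03 -1.0e+00] F [ 0.21 -0.42 -0.1 ] op 0.999 q [ 0.23  0.64  0.26  1.89 -0.26  0.65 -0.44]
[ 0.47657661 -0.25297388  0.122     ] [array([ 0.4864, -0.2326]), array([ 0.4994, -0.2569]), array([ 0.4675, -0.2737]), array([ 0.4538, -0.2482])]
top hole [ 0.4768128  -0.25010144  0.122     ]
[ 0.4975 -0.2007] [ 0.5282 -0.2578] [ 0.4278 -0.2357] [ 0.4606 -0.2968]
```

Call:
drive_tool(targets=[{"tx": -0.002,"ty": -0.015,"tz": 0,"wx": 0,"wy": 0,"wz": 0},{"tx": 0,"ty": 0,"tz": -0.03,"wx": 0,"wy": 0,"wz": 0},{"tx": 0,"ty": 0,"tz": -0.05,"wx": 0,"wy": 0,"wz": 0},{"tx": 0,"ty": 0,"tz": -0.05,"wx": 0,"wy": 0,"wz": 0},{"tx": 0,"ty": 0,"tz": -0.05,"wx": 0,"wy": 0,"wz": 0}])

```text
t: 18.45
position: [0.4766, -0.2532, 0.075]
ee_rot: [0.97, 0.242, 0.001, 0.0]
wrist_force: [-0.0, -0.2, -0.3]
opening: 1.001
gripper_force: 0.0
```

Call:
drive_tool(targets=[{"tx": 0,"ty": 0,"tz": -0.04,"wx": 0,"wy": 0,"wz": 0},{"tx": 0,"ty": 0,"tz": -0.03,"wx": 0,"wy": 0,"wz": 0},{"tx": 0,"ty": 0,"tz": -0.016,"wx": 0,"wy": 0,"wz": 0},{"tx": 0,"ty": 0,"tz": 0,"wx": 0,"wy": 0,"wz": 0},{"tx": 0,"ty": 0,"tz": 0,"wx": 0,"wy": 0,"wz": 0}])

```text
t: 18.87
position: [0.4762, -0.2531, 0.0329]
ee_rot: [0.97, 0.241, 0.0, 0.0]
wrist_force: [-1.0, 0.3, 0.1]
opening: 1.0
gripper_force: 0.0
```

Call:
drive_tool(targets=[{"tx": 0,"ty": 0,"tz": 0,"wx": 0,"wy": 0,"wz": 0},{"tx": 0,"ty": 0,"tz": 0,"wx": 0,"wy": 0,"wz": 0},{"tx": 0,"ty": 0,"tz": 0,"wx": 0,"wy": 0,"wz": 0},{"tx": 0,"ty": 0,"tz": 0,"wx": 0,"wy": 0,"wz": 0},{"tx": 0,"ty": 0,"tz": 0,"wx": 0,"wy": 0,"wz": 0}], jaw=1, newtons=25)

```text
t: 19.28
position: [0.4763, -0.253, 0.0332]
ee_rot: [0.97, 0.241, 0.0, 0.0]
wrist_force: [-0.9, 0.8, -0.3]
opening: 0.647
gripper_force: 0.0
```

Call:
drive_tool(targets=[{"tx": 0,"ty": 0,"tz": 0,"wx": 0,"wy": 0,"wz": 0},{"tx": 0,"ty": 0,"tz": 0,"wx": 0,"wy": 0,"wz": 0},{"tx": 0,"ty": 0,"tz": 0,"wx": 0,"wy": 0,"wz": 0},{"tx": 0,"ty": 0,"tz": 0,"wx": 0,"wy": 0,"wz": 0},{"tx": 0,"ty": 0,"tz": 0,"wx": 0,"wy": 0,"wz": 0}])

```text
t: 19.7
position: [0.4759, -0.2528, 0.0327]
ee_rot: [0.97, 0.241, -0.0, -0.0]
wrist_force: [0.1, 0.6, -0.1]
opening: 0.337
gripper_force: 24.9
```

The reader is gripped at 29.7 mm. Next I'll lift it to TCP z 0.140, which puts the window at 0.112, and carry it over the tile.

Call:
drive_tool(targets=[{"tx": 0,"ty": 0,"tz": 0.02,"wx": 0,"wy": 0,"wz": 0},{"tx": 0,"ty": 0,"tz": 0.04,"wx": 0,"wy": 0,"wz": 0},{"tx": 0,"ty": 0,"tz": 0.06,"wx": 0,"wy": 0,"wz": 0},{"tx": 0,"ty": 0,"tz": 0.06,"wx": 0,"wy": 0,"wz": 0},{"tx": 0,"ty": 0,"tz": 0.034,"wx": 0,"wy": 0,"wz": 0}])

```text
t: 20.12
position: [0.4768, -0.2538, 0.143]
ee_rot: [0.971, 0.241, 0.001, 0.001]
wrist_force: [0.1, 0.3, -1.2]
opening: 0.338
gripper_force: 24.9
```

Call:
drive_tool(targets=[{"tx": 0.01,"ty": 0.025,"tz": 0,"wx": 0,"wy": 0,"wz": 0},{"tx": 0.02,"ty": 0.05,"tz": 0,"wx": 0,"wy": 0,"wz": 0},{"tx": 0.025,"ty": 0.06,"tz": 0,"wx": 0,"wy": 0,"wz": 0},{"tx": 0.025,"ty": 0.06,"tz": 0,"wx": 0,"wy": 0,"wz": 0},{"tx": 0.025,"ty": 0.06,"tz": 0,"wx": 0,"wy": 0,"wz": 0}])

```text
t: 20.53
position: [0.5287, -0.1242, 0.1404]
ee_rot: [0.971, 0.241, 0.0, 0.0]
wrist_force: [2.6, -0.2, -0.9]
opening: 0.337
gripper_force: 24.9
```

Call:
drive_tool(targets=[{"tx": 0.025,"ty": 0.06,"tz": 0,"wx": 0,"wy": 0,"wz": 0},{"tx": 0.025,"ty": 0.06,"tz": 0,"wx": 0,"wy": 0,"wz": 0},{"tx": 0.02,"ty": 0.05,"tz": 0,"wx": 0,"wy": 0,"wz": 0},{"tx": 0.02,"ty": 0.05,"tz": 0,"wx": 0,"wy": 0,"wz": 0},{"tx": 0.01,"ty": 0.024,"tz": 0,"wx": 0,"wy": 0,"wz": 0}])

```text
t: 20.95
position: [0.5795, 0.0015, 0.14]
ee_rot: [0.97, 0.244, 0.001, -0.001]
wrist_force: [0.4, 0.2, -2.2]
opening: 0.336
gripper_force: 24.9
```

Call:
drive_tool(targets=[{"tx": 0,"ty": 0,"tz": 0,"wx": 0,"wy": 0,"wz": 0},{"tx": 0,"ty": 0,"tz": 0,"wx": 0,"wy": 0,"wz": 0},{"tx": 0,"ty": 0,"tz": 0,"wx": 0,"wy": 0,"wz": 0},{"tx": 0,"ty": 0,"tz": 0,"wx": 0,"wy": 0,"wz": 0},{"tx": 0,"ty": 0,"tz": 0,"wx": 0,"wy": 0,"wz": 0}])

```text
t: 21.37
position: [0.578, -0.0056, 0.1399]
ee_rot: [0.971, 0.24, -0.0, 0.0]
wrist_force: [-0.3, -0.1, -2.0]
opening: 0.341
gripper_force: 24.9
```

```bash
python3 - <<'E'
from h import *
s=st();c=vision.calibration('wrist');b=snap('wrist','w9.png');d=snap('scene','s9.png')
hs=cv2.cvtColor(b,cv2.COLOR_RGB2HSV)
m=((abs(hs[...,0].astype(int)-28)<6)&(hs[...,1]>150)&(hs[...,2]>60)).astype(np.uint8)
for C in sorted(cv2.findContours(m,0,2)[0],key=cv2.contourArea)[-3:]: print('w yellow',cv2.boundingRect(C),cv2.contourArea(C))
Rm=R.from_quat(s['ee_rot']).as_matrix();p=s['position']
# predicted: reader in tool frame, offset ex along x
for ex in(-.004,0,.004):
    q=lambda x,y,z:proj(c,p+Rm@[x+ex,y,.0277-z]).round(1)
    print(ex,'head top front edge',q(.025,-.021,.04),q(.025,.021,.04),'head bottom',q(.025,-.021,0),q(.025,.021,0),'grip bottom',q(.02,-.015,.04),q(.02,.015,.04))
print(b[100:240:4,255].sum(1)//3)
cs=vision.calibration('scene');h2=cv2.cvtColor(d,cv2.COLOR_RGB2HSV)
m=((abs(h2[...,0].astype(int)-28)<6)&(h2[...,1]>150)&(h2[...,2]>60)).astype(np.uint8)
for C in sorted(cv2.findContours(m,0,2)[0],key=cv2.contourArea)[-2:]: print('s yellow',cv2.boundingRect(C),cv2.contourArea(C))
E
```

```text
t 21.37 pos [ 0.578  -0.0056  0.1399] yaw_y -62.28 z [-3.e-04 -1.e-03 -1.e+00] F [-0.29 -0.13 -2.04] op 0.341 q [-0.25  0.73  0.32  1.79 -0.34  0.68 -0.83]
w yellow (224, 320, 70, 20) 1133.0
w yellow (221, 194, 77, 96) 6040.5
-0.004 head top front edge [222.5 191.8] [289.8 191.9] head bottom [228.8 174.5] [284.4 174.5] grip bottom [232.3 199.3] [280.  199.3]
0 head top front edge [222.3 185.7] [290.  185.8] head bottom [228.7 169.3] [284.5 169.4] grip bottom [232.2 193.3] [280.1 193.4]
0.004 head top front edge [222.  179.5] [290.2 179.6] head bottom [228.5 164.1] [284.7 164.2] grip bottom [232.  187.2] [280.3 187.3]
[116 216 217 129 133 130 130 131  62  67  64 190 209 112  18 189  97 223
  10  18  17  22  22  26  91  92  91  91  91  91  91  90  91  92  91]
s yellow (417, 130, 1, 1) 0.0
s yellow (435, 129, 1, 1) 0.0
```

The wrist image agrees with the reader sitting centred under the TCP and upright. I'll trim by (+2, +3) mm and hold.

Call:
drive_tool(targets=[{"tx": 0.004,"ty": 0.006,"tz": 0,"wx": 0,"wy": 0,"wz": 0},{"tx": 0,"ty": 0,"tz": 0,"wx": 0,"wy": 0,"wz": 0},{"tx": 0,"ty": 0,"tz": 0,"wx": 0,"wy": 0,"wz": 0},{"tx": 0,"ty": 0,"tz": 0,"wx": 0,"wy": 0,"wz": 0},{"tx": 0,"ty": 0,"tz": 0,"wx": 0,"wy": 0,"wz": 0}])

```text
t: 21.88
position: [0.5805, -0.0004, 0.1397]
ee_rot: [0.97, 0.241, -0.0, 0.0]
wrist_force: [0.7, 0.3, -2.2]
opening: 0.339
gripper_force: 24.9
```

Call:
drive_tool(targets=[{"tx": 0,"ty": 0,"tz": 0,"wx": 0,"wy": 0,"wz": 0},{"tx": 0,"ty": 0,"tz": 0,"wx": 0,"wy": 0,"wz": 0},{"tx": 0,"ty": 0,"tz": 0,"wx": 0,"wy": 0,"wz": 0},{"tx": 0,"ty": 0,"tz": 0,"wx": 0,"wy": 0,"wz": 0},{"tx": 0,"ty": 0,"tz": 0,"wx": 0,"wy": 0,"wz": 0}])

```text
t: 22.3
position: [0.5805, -0.0005, 0.1398]
ee_rot: [0.971, 0.241, 0.0, 0.0]
wrist_force: [0.0, 0.8, -1.3]
opening: 0.34
gripper_force: 24.9
```

Call:
drive_tool(targets=[{"tx": 0,"ty": 0,"tz": 0,"wx": 0,"wy": 0,"wz": 0},{"tx": 0,"ty": 0,"tz": 0,"wx": 0,"wy": 0,"wz": 0},{"tx": 0,"ty": 0,"tz": 0,"wx": 0,"wy": 0,"wz": 0},{"tx": 0,"ty": 0,"tz": 0,"wx": 0,"wy": 0,"wz": 0},{"tx": 0,"ty": 0,"tz": 0,"wx": 0,"wy": 0,"wz": 0}])

```text
t: 22.72
position: [0.5805, -0.0004, 0.1397]
ee_rot: [0.971, 0.241, 0.0, 0.0]
wrist_force: [0.2, -0.5, -1.2]
opening: 0.338
gripper_force: 24.9
```

Call:
drive_tool(targets=[{"tx": 0,"ty": 0,"tz": 0,"wx": 0,"wy": 0,"wz": 0},{"tx": 0,"ty": 0,"tz": 0,"wx": 0,"wy": 0,"wz": 0},{"tx": 0,"ty": 0,"tz": 0,"wx": 0,"wy": 0,"wz": 0},{"tx": 0,"ty": 0,"tz": 0,"wx": 0,"wy": 0,"wz": 0},{"tx": 0,"ty": 0,"tz": 0,"wx": 0,"wy": 0,"wz": 0}])

```text
t: 23.13
position: [0.5805, -0.0005, 0.1398]
ee_rot: [0.971, 0.241, 0.0, 0.0]
wrist_force: [0.8, -0.3, -1.4]
opening: 0.34
gripper_force: 24.9
```

Call:
drive_tool(targets=[{"tx": 0,"ty": 0,"tz": 0,"wx": 0,"wy": 0,"wz": 0},{"tx": 0,"ty": 0,"tz": 0,"wx": 0,"wy": 0,"wz": 0},{"tx": 0,"ty": 0,"tz": 0,"wx": 0,"wy": 0,"wz": 0},{"tx": 0,"ty": 0,"tz": 0,"wx": 0,"wy": 0,"wz": 0},{"tx": 0,"ty": 0,"tz": 0,"wx": 0,"wy": 0,"wz": 0}])

```text
t: 23.55
position: [0.5805, -0.0004, 0.1397]
ee_rot: [0.97, 0.241, -0.0, 0.0]
wrist_force: [0.6, 0.0, -1.6]
opening: 0.334
gripper_force: 24.9
```

It was steady but about 2 mm off in y. There's time to spare, so I'll trim and hold again.

Call:
drive_tool(targets=[{"tx": 0,"ty": -0.004,"tz": 0,"wx": 0,"wy": 0,"wz": 0},{"tx": 0,"ty": 0,"tz": 0,"wx": 0,"wy": 0,"wz": 0},{"tx": 0,"ty": 0,"tz": 0,"wx": 0,"wy": 0,"wz": 0},{"tx": 0,"ty": 0,"tz": 0,"wx": 0,"wy": 0,"wz": 0},{"tx": 0,"ty": 0,"tz": 0,"wx": 0,"wy": 0,"wz": 0}])

```text
t: 23.97
position: [0.5805, -0.0024, 0.1398]
ee_rot: [0.971, 0.241, 0.0, 0.0]
wrist_force: [0.3, -0.3, -1.5]
opening: 0.336
gripper_force: 24.9
```

Call:
drive_tool(targets=[{"tx": 0,"ty": 0,"tz": 0,"wx": 0,"wy": 0,"wz": 0},{"tx": 0,"ty": 0,"tz": 0,"wx": 0,"wy": 0,"wz": 0},{"tx": 0,"ty": 0,"tz": 0,"wx": 0,"wy": 0,"wz": 0},{"tx": 0,"ty": 0,"tz": 0,"wx": 0,"wy": 0,"wz": 0},{"tx": 0,"ty": 0,"tz": 0,"wx": 0,"wy": 0,"wz": 0}])

```text
t: 24.38
position: [0.5805, -0.0025, 0.1397]
ee_rot: [0.971, 0.241, 0.0, 0.0]
wrist_force: [0.1, -0.4, -2.6]
opening: 0.339
gripper_force: 24.9
```

Call:
drive_tool(targets=[{"tx": 0,"ty": 0,"tz": 0,"wx": 0,"wy": 0,"wz": 0},{"tx": 0,"ty": 0,"tz": 0,"wx": 0,"wy": 0,"wz": 0},{"tx": 0,"ty": 0,"tz": 0,"wx": 0,"wy": 0,"wz": 0},{"tx": 0,"ty": 0,"tz": 0,"wx": 0,"wy": 0,"wz": 0},{"tx": 0,"ty": 0,"tz": 0,"wx": 0,"wy": 0,"wz": 0}])

```text
t: 24.8
position: [0.5805, -0.0024, 0.1398]
ee_rot: [0.971, 0.241, 0.0, 0.0]
wrist_force: [-0.2, 0.3, -1.6]
opening: 0.339
gripper_force: 24.9
```

Call:
drive_tool(targets=[{"tx": 0,"ty": 0,"tz": 0,"wx": 0,"wy": 0,"wz": 0},{"tx": 0,"ty": 0,"tz": 0,"wx": 0,"wy": 0,"wz": 0},{"tx": 0,"ty": 0,"tz": 0,"wx": 0,"wy": 0,"wz": 0},{"tx": 0,"ty": 0,"tz": 0,"wx": 0,"wy": 0,"wz": 0},{"tx": 0,"ty": 0,"tz": 0,"wx": 0,"wy": 0,"wz": 0}])

```text
t: 25.22
position: [0.5805, -0.0025, 0.1397]
ee_rot: [0.971, 0.241, 0.0, 0.0]
wrist_force: [-0.6, -0.1, -1.3]
opening: 0.338
gripper_force: 24.9
```

Call:
drive_tool(targets=[{"tx": -0.01,"ty": -0.024,"tz": 0,"wx": 0,"wy": 0,"wz": 0},{"tx": -0.02,"ty": -0.05,"tz": 0,"wx": 0,"wy": 0,"wz": 0},{"tx": -0.025,"ty": -0.06,"tz": 0,"wx": 0,"wy": 0,"wz": 0},{"tx": -0.025,"ty": -0.06,"tz": 0,"wx": 0,"wy": 0,"wz": 0},{"tx": -0.025,"ty": -0.06,"tz": 0,"wx": 0,"wy": 0,"wz": 0}])

```text
t: 25.63
position: [0.5267, -0.1317, 0.1398]
ee_rot: [0.971, 0.241, -0.0, 0.0]
wrist_force: [0.4, -0.2, -0.2]
opening: 0.338
gripper_force: 24.9
```

Call:
drive_tool(targets=[{"tx": -0.025,"ty": -0.06,"tz": 0,"wx": 0,"wy": 0,"wz": 0},{"tx": -0.025,"ty": -0.06,"tz": 0,"wx": 0,"wy": 0,"wz": 0},{"tx": -0.025,"ty": -0.06,"tz": 0,"wx": 0,"wy": 0,"wz": 0},{"tx": -0.02,"ty": -0.05,"tz": 0,"wx": 0,"wy": 0,"wz": 0},{"tx": -0.008,"ty": -0.016,"tz": 0,"wx": 0,"wy": 0,"wz": 0}])

```text
t: 26.05
position: [0.473, -0.259, 0.1403]
ee_rot: [0.971, 0.237, -0.001, 0.002]
wrist_force: [0.5, -0.6, -2.1]
opening: 0.34
gripper_force: 24.9
```

Call:
drive_tool(targets=[{"tx": 0,"ty": 0,"tz": 0,"wx": 0,"wy": 0,"wz": 0},{"tx": 0,"ty": 0,"tz": 0,"wx": 0,"wy": 0,"wz": 0},{"tx": 0,"ty": 0,"tz": 0,"wx": 0,"wy": 0,"wz": 0},{"tx": 0,"ty": 0,"tz": 0,"wx": 0,"wy": 0,"wz": 0},{"tx": 0,"ty": 0,"tz": 0,"wx": 0,"wy": 0,"wz": 0}])

```text
t: 26.47
position: [0.4774, -0.2506, 0.1396]
ee_rot: [0.97, 0.243, 0.0, -0.0]
wrist_force: [0.4, -0.3, -1.2]
opening: 0.342
gripper_force: 24.9
```

Call:
drive_tool(targets=[{"tx": 0,"ty": 0,"tz": -0.03,"wx": 0,"wy": 0,"wz": 0},{"tx": 0,"ty": 0,"tz": -0.04,"wx": 0,"wy": 0,"wz": 0},{"tx": 0,"ty": 0,"tz": -0.04,"wx": 0,"wy": 0,"wz": 0},{"tx": 0,"ty": 0,"tz": -0.03,"wx": 0,"wy": 0,"wz": 0},{"tx": 0,"ty": 0,"tz": -0.02,"wx": 0,"wy": 0,"wz": 0}])

```text
t: 26.88
position: [0.4764, -0.251, 0.0582]
ee_rot: [0.97, 0.242, -0.001, -0.001]
wrist_force: [0.5, -0.1, -1.4]
opening: 0.338
gripper_force: 24.9
```

Call:
drive_tool(targets=[{"tx": 0,"ty": 0,"tz": -0.014,"wx": 0,"wy": 0,"wz": 0},{"tx": 0,"ty": 0,"tz": 0,"wx": 0,"wy": 0,"wz": 0},{"tx": 0,"ty": 0,"tz": -0.01,"wx": 0,"wy": 0,"wz": 0},{"tx": 0,"ty": 0,"tz": -0.01,"wx": 0,"wy": 0,"wz": 0},{"tx": 0,"ty": 0,"tz": 0,"wx": 0,"wy": 0,"wz": 0}])

```text
t: 27.3
position: [0.4765, -0.2524, 0.0425]
ee_rot: [0.97, 0.241, -0.0, -0.0]
wrist_force: [-0.8, 0.0, -1.7]
opening: 0.339
gripper_force: 24.9
```

Call:
drive_tool(targets=[{"tx": 0,"ty": 0,"tz": -0.008,"wx": 0,"wy": 0,"wz": 0},{"tx": 0,"ty": 0,"tz": -0.006,"wx": 0,"wy": 0,"wz": 0},{"tx": 0,"ty": 0,"tz": -0.004,"wx": 0,"wy": 0,"wz": 0},{"tx": 0,"ty": 0,"tz": 0,"wx": 0,"wy": 0,"wz": 0}])

```text
t: 27.63
position: [0.4763, -0.2523, 0.0334]
ee_rot: [0.971, 0.241, -0.0, -0.0]
wrist_force: [0.1, -0.5, -2.0]
opening: 0.338
gripper_force: 24.9
```

Almost down with no contact yet, and the pose matches the pick-up.

Call:
drive_tool(targets=[{"tx": 0,"ty": 0,"tz": -0.002,"wx": 0,"wy": 0,"wz": 0},{"tx": 0,"ty": 0,"tz": 0,"wx": 0,"wy": 0,"wz": 0},{"tx": 0,"ty": 0,"tz": 0,"wx": 0,"wy": 0,"wz": 0}])

```text
t: 27.88
position: [0.4766, -0.2525, 0.0328]
ee_rot: [0.971, 0.241, 0.0, 0.0]
wrist_force: [0.1, 0.0, -1.5]
opening: 0.336
gripper_force: 24.9
```

Call:
drive_tool(targets=[{"tx": 0,"ty": 0,"tz": 0,"wx": 0,"wy": 0,"wz": 0},{"tx": 0,"ty": 0,"tz": 0,"wx": 0,"wy": 0,"wz": 0},{"tx": 0,"ty": 0,"tz": 0,"wx": 0,"wy": 0,"wz": 0},{"tx": 0,"ty": 0,"tz": 0,"wx": 0,"wy": 0,"wz": 0},{"tx": 0,"ty": 0,"tz": 0,"wx": 0,"wy": 0,"wz": 0}], jaw=-1)

```text
t: 28.3
position: [0.4766, -0.2525, 0.0328]
ee_rot: [0.971, 0.241, 0.0, 0.0]
wrist_force: [-0.7, 0.4, 0.4]
opening: 0.696
gripper_force: 0.0
```

Call:
drive_tool(targets=[{"tx": 0,"ty": 0,"tz": 0,"wx": 0,"wy": 0,"wz": 0},{"tx": 0,"ty": 0,"tz": 0,"wx": 0,"wy": 0,"wz": 0},{"tx": 0,"ty": 0,"tz": 0,"wx": 0,"wy": 0,"wz": 0},{"tx": 0,"ty": 0,"tz": 0.02,"wx": 0,"wy": 0,"wz": 0},{"tx": 0,"ty": 0,"tz": 0.05,"wx": 0,"wy": 0,"wz": 0}])

```text
t: 28.72
position: [0.4747, -0.2514, 0.0663]
ee_rot: [0.97, 0.241, -0.002, -0.002]
wrist_force: [-0.0, -0.5, 0.4]
opening: 1.0
gripper_force: 0.0
```

Call:
drive_tool(targets=[{"tx": 0,"ty": 0,"tz": 0.07,"wx": 0,"wy": 0,"wz": 0},{"tx": 0,"ty": 0,"tz": 0.07,"wx": 0,"wy": 0,"wz": 0},{"tx": 0,"ty": 0,"tz": 0.06,"wx": 0,"wy": 0,"wz": 0},{"tx": 0,"ty": 0,"tz": 0,"wx": 0,"wy": 0,"wz": 0},{"tx": 0,"ty": 0,"tz": 0,"wx": 0,"wy": 0,"wz": 0}])

```text
t: 29.13
position: [0.4776, -0.253, 0.1699]
ee_rot: [0.971, 0.241, 0.002, 0.001]
wrist_force: [0.4, -0.6, -0.5]
opening: 1.001
gripper_force: 0.0
```

```bash
python3 - <<'E'
from h import *
s=st();b=snap('wrist','w10.png');c=vision.calibration('wrist')
def yb(im):
    hs=cv2.cvtColor(im,cv2.COLOR_RGB2HSV)
    m=((abs(hs[...,0].astype(int)-28)<6)&(hs[...,1]>150)&(hs[...,2]>60)).astype(np.uint8)
    return [(cv2.boundingRect(C),cv2.contourArea(C)) for C in sorted(cv2.findContours(m,0,2)[0],key=cv2.contourArea)[-2:]]
rgb=lambda f:cv2.imread('pics/'+f)[:,:,::-1].copy()
print('before',yb(rgb('w8.png')),yb(rgb('scene.png')),'now',yb(b)); d=snap('scene','s10.png');print(yb(d))
t=snap('top','t10.png');hs=cv2.cvtColor(d,cv2.COLOR_RGB2HSV)
ct=vision.calibration('top');h=cv2.cvtColor(t,cv2.COLOR_RGB2HSV)
m=(((h[...,0]<6)|(h[...,0]>174))&(h[...,1]>170)&(h[...,2]>90)).astype(np.uint8);m[:,:190]=0
C=max(cv2.findContours(m,0,1)[0],key=cv2.contourArea);P=np.array([at(ct,*q,.032)[:2] for q in C[:,0].astype(float)])
print(cv2.minAreaRect((P*1e4).astype(np.float32)))
df=cv2.absdiff(rgb('scene.png'),d).max(2); m=cv2.morphologyEx((df>60).astype(np.uint8),2,np.ones((4,4)))
print([cv2.boundingRect(C) for C in cv2.findContours(m,0,2)[0] if cv2.contourArea(C)>40])
E
```

```text
t 29.13 pos [ 0.4776 -0.253   0.1699] yaw_y -62.1 z [ 0.0041 -0.0018 -1.    ] F [ 0.36 -0.61 -0.51] op 1.001 q [ 0.24  0.64  0.27  1.88 -0.26  0.66 -0.42]
before [((446, 308, 1, 2), 0.0), ((248, 157, 36, 64), 1880.0)] [((236, 93, 15, 10), 83.5)] now [((452, 308, 1, 2), 0.0), ((240, 151, 36, 61), 1788.0)]
[((240, 93, 10, 4), 12.5), ((235, 97, 7, 5), 14.0)]
((5800.9912109375, -20.9661865234375), (1091.6480712890625, 595.1920166015625), 80.41645050048828)
[(373, 215, 53, 44), (255, 179, 43, 38), (355, 146, 30, 36), (243, 142, 134, 49), (443, 140, 69, 78), (221, 137, 14, 12), (410, 136, 17, 16), (200, 6, 87, 69)]
```

Call:
drive_tool(targets=[{"tx": 0,"ty": 0,"tz": 0,"wx": 0,"wy": 0,"wz": 0},{"tx": 0,"ty": 0,"tz": 0,"wx": 0,"wy": 0,"wz": 0},{"tx": 0,"ty": 0,"tz": 0,"wx": 0,"wy": 0,"wz": 0}])

```text
t: 29.53
position: [0.476, -0.2523, 0.1669]
ee_rot: [0.971, 0.241, -0.001, -0.0]
wrist_force: [-0.3, -0.8, 0.1]
opening: 1.001
gripper_force: 0.0
```

```bash
python3 -c "
from rig import r
print(r.sign_off())"
```

```text
the job is handed in; nothing more can be done
None
```

The job is handed in at about 29.5 s (no verdict came back): the red tile is pressed home and level on the base, the reader was held steady about 8 cm above the bar code for well over a second, and it stands back in its tray.

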